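# Clear a leak-test chamber's sprung lid and hold it at its interlock index

### The arm

A 6-joint arm with a two-finger parallel gripper is mounted at the origin on the work surface. World frame = base frame: x ahead of the robot, y to its left, z up, the work surface at z = 0. Lengths are in m, angles in rad, forces in N, time in s.
With the tool pointing down it reaches from about 0.275 to 0.725 m from the base axis. Payload 15.9 kg.
Tool frame: the origin (TCP) lies at the very end of the fingers, on their centre line; the grasp point (between the pads) lies 19 mm behind it; z points along the fingers, y is the direction in which the jaws open and shut (so a half turn about z gives the same grasp; the last joint's range is limited). The gripper opens to 85 mm and grips with 20 to 120 N. Pads are 22 mm wide; open, the fingers measure 114 mm over their backs; the gripper's body (76 mm by 85 mm) begins 54 mm behind the grasp point. The pads swing forward as they close: fully open they stand 13 mm farther back than shut.
Start: joints at [-1.302, 0.213, -0.034, 1.323, 0, 1.571], TCP at [0.133, -0.482, 0.231] pointing down, gripper open.
Joint ranges: [-2.98, 2.98], [-0.74, 1.72], [-1.14, 1.35], [-2.1, 2.04], [-1.57, 1.44], [-3.14, 3.14]. Speed limits (rad/s): [1.89, 1.89, 2.39, 2.57, 3.14, 3.14].

### API

Orientations are given as a rotation vector (axis times angle).
In Python, from rig import bot gives the robot as it stands.
- The arm moves only by the tool move_arm, never from a script. Its argument "series" is a list of rows, each a list of 6 numbers: the shift along the world's x, y, z in mm, then the turn, a rotation vector about the world's x, y, z in rad. A call has 1 to 8 rows; each row shifts and turns the pose as measured when the row begins; what a row does not reach is not made up. A row lasts 1/8 s, in which the tool goes at most 62.5 mm and 10.7 degrees, less where a joint would pass 70% of its speed; a pose out of reach is approached as far as the arm can. A call is refused whole if a number of a shift passes 62.5 or a number of a turn 0.188, either way. A call with a gripper value outside its range is refused whole. "hand" is the finger opening in mm, from 0 to 85.4, set as the call begins (left out, the last holds). The fingers move at their own pace and stop on an object; "newtons" is the grip in N (left out, the last holds). Time passes only in rows, so rows that do not move let the fingers close. It gives the time, the measured TCP pose, the force and the opening at its end, in the units of the state.
- bot.read_state(): the state, without advancing time (a new reading comes with each control period).
- bot.grab_frame(name): name is "scene" or "top"; returns a dict with "color" (480x640x3 uint8, red, green, blue), "depth" (480x640 float32, m along the optical axis (not along the pixel's ray), 0 where there is no reading), "intrinsics" (3x3 intrinsics, pixels), "origin" and "orientation" of the camera in the world. Camera axes: x right, y down, z forward; pixel columns grow to the right and rows downward; lengths in m; the calibration is good to about 2 mm. A picture is of the moment at which its call begins.
- bot.finish_job(): hands the job in, once; it reports no verdict.
The state is a dict: "t": time; "joint_pos": joint angles; "joint_vel": joint speeds; "effort": joint torques, N m; "eef_pos": TCP position; "eef_rot": TCP orientation; "ft_force": force on the tool from outside, world axes, zero at the start; "moment": the same for the moment, N m; "gripper_width": finger opening in m.
Only numpy, scipy, OpenCV 4.12 (cv2) and the standard library are available. Lean on these libraries where they do the work, as an engineer would, in place of code of your own. Each camera call takes 0.05 s, during which the arm holds its last target.

### The job

The lid of the leak-test chamber has to be held part open for its interlock check. First take the two adapter plates off the lid and set them down (not dropped) on the one already lying on the bench, as one square pile of three with edges flush. Then raise the sprung lid until the pointer on its end is in line with the index clamped on the quadrant, and finish while still holding it steady there: do not let the lid snap shut, do not shift the index, and leave the screwdriver, calculator and flow controller alone.

Things in the scene. Friction and masses are not known exactly. Their poses are not given: they have to be found in the camera images.
- plate_a_mid (a point): one of two loose adapter plates lying flat on the chamber's closed lid, the one nearer the robot: machined aluminium, 50 x 90 x 12 mm, 0.11 to 0.17 kg, screw holes drawn on top; its origin is the centre of the plate, half-way up (6 mm above its underside); x along the 50 mm width, y along the 90 mm length, z up
- plate_b_mid (a point): the other loose adapter plate lying flat on the lid, the one farther from the robot: same as plate_a, 50 x 90 x 12 mm; its origin is the centre of the plate, half-way up (6 mm above its underside); x along the 50 mm width, y along the 90 mm length, z up
- plate_base_mid (a point): a third, identical adapter plate (50 x 90 x 12 mm, loose), lying flat on the bench to the robot's right of the chamber: the bottom of the pile; either way round of a plate is the same; its origin is the centre of the plate, half-way up (6 mm above its underside); x along the 50 mm width, y along the 90 mm length, z up
- chamber: the leak-test chamber: fixed grey steel box 300 (x) x 200 (y) x 110 mm with the lid on top; origin at the centre of its underside, 106 mm from the hinge axis; axes as lid_hinge
- lid_hinge (a point): Fixed point on the lid's hinge axis, half-way along it, 113 mm above the bench. x runs along the hinge axis, y from the chamber out past the hinge (robot's left), z up. Closed, the lid reaches from the hinge towards -y: 306 mm along x, 210 mm deep, 6 mm thick, upper face 3 mm above the axis (116 mm above the bench). The loose plates lie 10 to 125 mm from the hinge
- lid_handle (a point): Middle of the lid's bow handle: smooth round bar 12 mm thick, 120 mm long, parallel to the hinge, on posts 54 mm either side, 36 mm above the lid's upper face. It lies 190 mm from the hinge along -y and 39 mm above the axis along z. Axes turn with the lid: x along bar and hinge, -y to the free edge (20 mm past the bar), z out of the lid. The bar can turn between the fingers
- lid (a joint): opening angle of the lid, rad: 0 shut, growing as its free edge rises, up to 1.3. A spring and its weight (0.4 to 0.55 kg) press it shut: about 5 N upward at the handle starts it, about 6 to 8 N holds it at the index; let go, it snaps shut
- lid_pointer (a point): tip of the steel pointer arm on the lid's far (+x) end, in line with the hinge, 119 mm from the hinge axis and 158 mm along it from the middle; turns with the lid, axes as lid_handle
- index (a joint): angle at which the index is clamped on the quadrant, rad, about the same hinge axis and measured the same way: the lid's pointer is in line with the index when joint lid equals joint index. Somewhere between 0.35 and 0.65
- index_edge (a point): Inner end of the index, 119 mm from the hinge axis, 166 mm along it from the middle. The index is a dark 6 mm thick steel clamp with a black thumb screw on the slotted arc plate (quadrant, reaching 152 mm from the hinge axis, up to 125 mm above it) at the chamber's far end; axes as lid_handle, turned by the index's angle
- screwdriver: screwdriver, 190 mm long, lying on the bench at the robot's right; bystander
- calculator: desk calculator 85 x 130 x 15 mm lying on the bench beyond the pile; bystander; origin at the centre of its underside
- flow_controller: mass flow controller: steel block 110 x 38 x 34 mm with an upright circuit board, 141 mm high in all, standing at the far right; bystander; origin at the centre of its underside
There are look-alikes about, which are no part of the job. What is shaped like the part that bears plate_b_mid but brown or red is not meant. What is shaped like the part that bears plate_base_mid but turquoise is not meant.

How it is judged:
By the outcome, as a careful person would: the job done as asked, in the order asked, and still so for the second after the job is handed in, while the arm keeps its last pose, push and grip.
It also fails if it takes over 61 s, if anything falls off the work surface, if the arm or the gripper's body presses on something with over 40 N, if the wrist force passes 120 N, or if a joint passes its speed limit or range.

## Working session

There is one attempt and no reset: what is moved stays moved. The work goes in short steps, Python scripts to look and compute and a tool call to move; the robot and the scene stay as the last step left them, time stands still between calls to the robot, and variables do not carry over. Pictures are saved under pics/ and viewed, and the job is handed in when it is done.

Besides the shell and the picture viewer there is one more tool, called as name([rows], argument=value, ...), one row to a line, values as JSON. move_arm: Moves the arm, as the interface text tells. Its arguments: {"type":"object","properties":{"series":{"type":"array","items":{"type":"array","items":{"type":"number"}}},"hand":{"type":"number"},"newtons":{"type":"number"}},"required":["series"]}

```bash
ls; mkdir -p pics; python3 - <<'E'
from rig import bot
import cv2,numpy as np
s=bot.read_state();print(s)
for n in("scene","top"):
    f=bot.grab_frame(n);cv2.imwrite(f"pics/{n}0.png",f["color"][:,:,::-1]);np.savez(f"{n}0.npz",**f)
    print(n,f["intrinsics"],f["origin"],f["orientation"])
E
```

```text
pics
{'t': 0.0, 'joint_pos': array([-1.30200004e+00,  2.13360275e-01, -3.50669155e-02,  1.32347520e+00,
        2.78608663e-05,  1.57083800e+00]), 'joint_vel': array([-3.12117716e-04,  9.80806559e-04, -3.04078585e-04,  2.95288464e-04,
        9.46221347e-04, -3.58670877e-05]), 'effort': array([ 3.57527111e-03, -6.86148262e+01,  4.87119269e+01,  1.74430601e-02,
        1.71582019e-04, -9.92690389e-06]), 'eef_pos': array([ 0.13270532, -0.4817212 ,  0.23081099]), 'eef_rot': array([-3.11218112e+00, -4.20742029e-01,  1.89401800e-04]), 'ft_force': array([0.1466491 , 1.03769563, 0.32392936]), 'moment': array([0.02721078, 0.05422219, 0.00028796]), 'gripper_width': 0.08536080273289916}
scene [[441.68939459   0.         319.98393387]
 [  0.         441.68939459 235.27329953]
 [  0.           0.           1.        ]] [ 1.24458461 -0.35265503  0.6108624 ] [-1.87131782 -1.20859024  0.64814424]
top [[474.32023355   0.         320.00819435]
 [  0.         474.32023355 239.21413206]
 [  0.           0.           1.        ]] [ 0.44895135 -0.03624383  1.18713301] [-2.18851424  2.17791056 -0.08607004]
```

View pics/scene0.png

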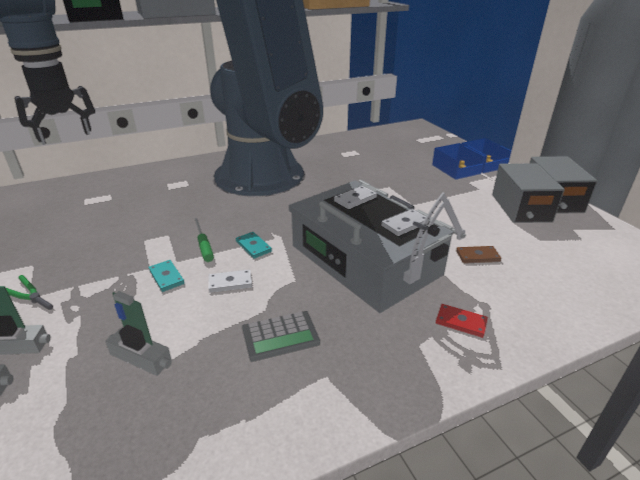

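View pics/top0.png

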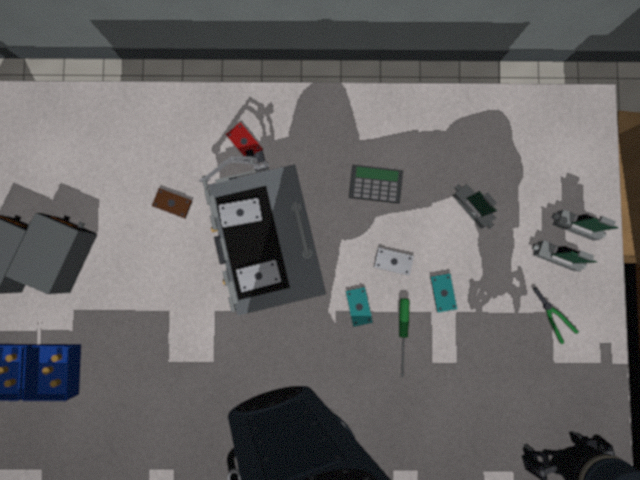

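The scene view shows the chamber with two grey plates on the black lid, at about (356,197) and (406,222). The base plate is at (230,282), and the quadrant is at (435,240). In the top view, plate_a is at (258,277), plate_b at (241,212), the base at (393,260) and the handle at (301,230).

```bash
cat > h.py <<'E'
import numpy as np,cv2
from scipy.spatial.transform import Rotation as R
def load(n): return dict(np.load(n))
def ray(f,uv):
    uv=np.atleast_2d(np.asarray(uv,float));K=f["intrinsics"]
    d=np.c_[(uv[:,0]-K[0,2])/K[0,0],(uv[:,1]-K[1,2])/K[1,1],np.ones(len(uv))]
    return f["origin"],d@R.from_rotvec(f["orientation"]).as_matrix().T
def onz(f,uv,z):
    o,d=ray(f,uv);return o+d*((z-o[2])/d[:,2])[:,None]
def proj(f,P):
    P=np.atleast_2d(P);c=(P-f["origin"])@R.from_rotvec(f["orientation"]).as_matrix()
    q=c@f["intrinsics"].T;return q[:,:2]/q[:,2:]
def cloud(f):
    v,u=np.mgrid[:480,:640];o,d=ray(f,np.c_[u.ravel(),v.ravel()]);return (o+d*f["depth"].reshape(-1,1)).reshape(480,640,3)
E
python3 - <<'E'
from h import *
for n,k in(("top0.npz",3),("scene0.npz",3)):
    f=load(n);c=f["color"];
    x={"top0.npz":(180,140,260,200),"scene0.npz":(280,170,200,150)}[n]
    im=c[x[1]:x[1]+x[3],x[0]:x[0]+x[2],::-1]
    cv2.imwrite(f"pics/z_{n[:4]}.png",cv2.resize(im,None,fx=3,fy=3,interpolation=cv2.INTER_CUBIC))
f=load("top0.npz");P=cloud(f)
for uv in[(241,212),(258,277),(393,260),(270,235),(301,230),(315,250),(393,230)]:print(uv,P[uv[1],uv[0]])
f=load("scene0.npz");P=cloud(f)
for uv in[(362,198),(410,222),(225,283)]:print(uv,P[uv[1],uv[0]])
E
```

```text
(241, 212) [0.5907781  0.13956041 0.12918972]
(258, 277) [0.4454336  0.09914442 0.12989103]
(393, 260) [ 0.4886545  -0.21966435  0.01080311]
(270, 235) [0.54052962 0.07532496 0.11425717]
(301, 230) [0.54811452 0.00339801 0.15749563]
(315, 250) [ 0.50717584 -0.0269585   0.10997293]
(393, 230) [ 0.56408431 -0.22131402  0.00361558]
(362, 198) [0.47084551 0.10506179 0.12517565]
(410, 222) [0.60575254 0.14487192 0.1263476 ]
(225, 283) [ 0.50000237 -0.23484826  0.01059585]
```

View pics/z_top0.png

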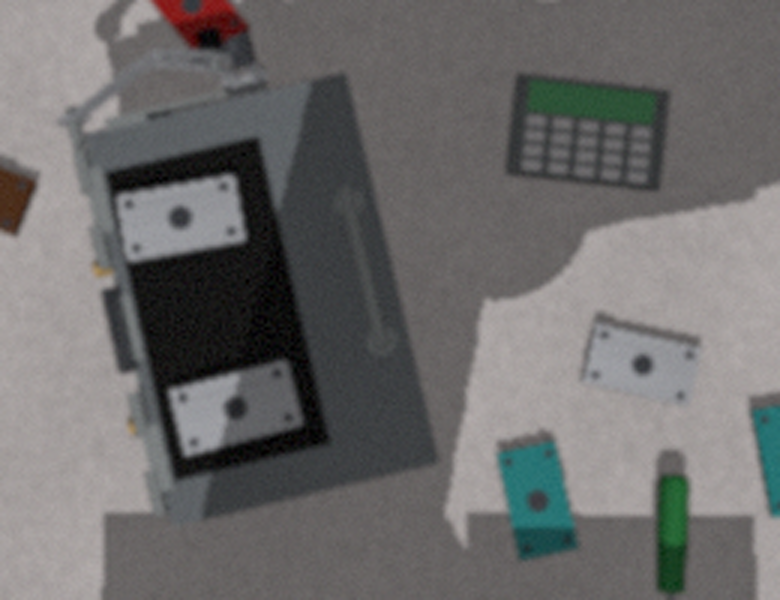

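View pics/z_scen.png

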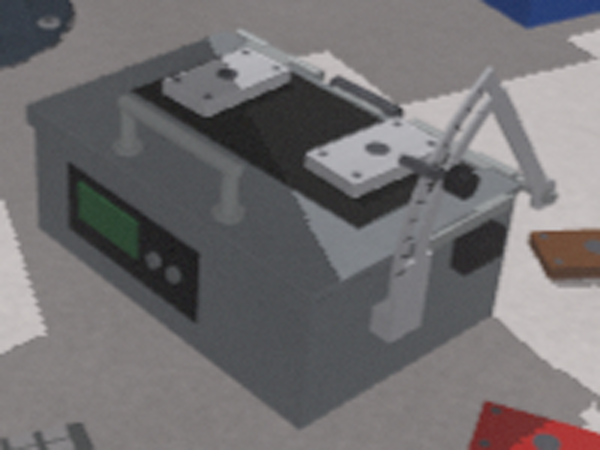

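The zooms show the plates clear of each other. The index clamp, with its thumb screw, is near (425,225) in the scene view. Next I'll measure the plates, the handle and the lid.

```bash
cat > m.py <<'E'
from h import *
import sys
def rect(f,uvs,z):
    P=onz(f,uvs,z)[:,:2].astype(np.float32)*1000
    (c,s,a)=cv2.minAreaRect(P); b=cv2.boxPoints((c,s,a))
    e=[b[1]-b[0],b[2]-b[1]]; e=max(e,key=np.linalg.norm)
    return np.array(c),s,np.degrees(np.arctan2(e[1],e[0]))%180
def plate(f,seed,z,thr,box=40,lo=0):
    g=cv2.GaussianBlur(f["color"],(3,3),0).astype(int)
    m=((g.min(2)>thr)&(g.max(2)-g.min(2)<40)).astype(np.uint8)
    w=np.zeros_like(m);u,v=seed;w[v-box:v+box,u-box:u+box]=1;m&=w
    cs,_=cv2.findContours(m,cv2.RETR_EXTERNAL,cv2.CHAIN_APPROX_NONE)
    c=max(cs,key=cv2.contourArea);M=cv2.moments(c)
    return rect(f,c[:,0],z),(M['m10']/M['m00'],M['m01']/M['m00']),onz(f,[[M['m10']/M['m00'],M['m01']/M['m00']]],z)
E
python3 - <<'E'
from m import *
t=load("top0.npz");s=load("scene0.npz")
for f,sd in((t,(241,212)),(t,(258,277)),(s,(362,198)),(s,(406,222))):
  for th in(70,90): print(sd,th,plate(f,sd,.128,th))
c=t["color"]
print(c[260,375:412].tolist()[::2]); print(c[240:280,388,0].tolist())
C=lambda *l:[(x/3+180,y/3+140) for x,y in l]
print("lid edge",onz(t,C((346,74),(437,462)),.116))
print("handle",onz(t,C((347,197),(381,345)),.158), onz(s,[(280+130/3,170+100/3),(280+232/3,170+168/3)],.152))
print("mat",onz(t,C((108,173),(262,139),(328,440),(172,480)),.116))
E
```

```text
(241, 212) 70 ((array([592.64111328, 141.92652893]), (178.98248291015625, 178.89151000976562), np.float32(0.30149946)), (231.0887276521079, 202.41523213354196), array([[0.61256803, 0.16245186, 0.128     ]]))
(241, 212) 90 ((array([592.64489746, 141.99504089]), (178.97409057617188, 178.75454711914062), np.float32(0.3014976)), (226.22868478179504, 197.24155999700577), array([[0.62427668, 0.17362652, 0.128     ]]))
(258, 277) 70 ((array([447.07388306, 100.74927521]), (175.24827575683594, 176.93490600585938), np.float32(90.262794)), (242.9351362553103, 296.51818464407836), array([[0.40211318, 0.13215403, 0.128     ]]))
(258, 277) 90 ((array([425.79412842, 100.61442566]), (132.68797302246094, 176.8604278564453), np.float32(90.26281)), (243.14326022829292, 300.4014364499166), array([[0.39356177, 0.13154545, 0.128     ]]))
(362, 198) 70 ((array([452.0506897 , 130.44946289]), (214.15365600585938, 388.7890319824219), np.float32(155.41338)), (356.7178890612305, 190.83643548267966), array([[0.43946182, 0.10809374, 0.128     ]]))
(362, 198) 90 ((array([397.55712891, 155.38323975]), (214.15370178
[... 766 characters left out ...]
7, 148, 152], [147, 145, 152], [150, 152, 154], [147, 147, 153], [137, 138, 142], [140, 142, 146]]
[166, 163, 165, 162, 164, 162, 144, 115, 97, 114, 131, 146, 153, 151, 147, 151, 156, 149, 151, 151, 157, 155, 157, 155, 159, 152, 156, 153, 151, 147, 152, 150, 160, 162, 161, 162, 163, 165, 167, 166]
lid edge [[ 0.70247825  0.01916475  0.116     ]
 [ 0.40806821 -0.05150878  0.116     ]]
handle [[ 0.60147935  0.01546508  0.158     ]
 [ 0.49362984 -0.01007029  0.158     ]] [[ 0.50080286 -0.00663362  0.152     ]
 [ 0.61002544  0.01613875  0.152     ]]
mat [[0.62516501 0.19928732 0.116     ]
 [0.65190197 0.08266707 0.116     ]
 [0.42406871 0.03020807 0.116     ]
 [0.39376728 0.14648274 0.116     ]]
```

```bash
python3 - <<'E'
from h import *
t=load("top0.npz");s=load("scene0.npz")
rows=[]
for f,l in((t,[(241,212),(258,277),(393,260)]),(s,[(406,221),(356,197),(230,282)])):
    r=[]
    for u,v in l:
        im=f["color"][v-20:v+20,u-30:u+30,::-1]
        r.append(cv2.resize(im,None,fx=10,fy=10,interpolation=cv2.INTER_CUBIC)[:, :])
    cv2.imwrite(f"pics/c{len(rows)}.png",np.vstack([cv2.resize(q,(480,320)) for q in r][:1]))
    for i,q in enumerate(r): cv2.imwrite(f"pics/p{len(rows)}{i}.png",q)
    rows.append(1)
E
```

```text
(no output)
```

View pics/p00.png

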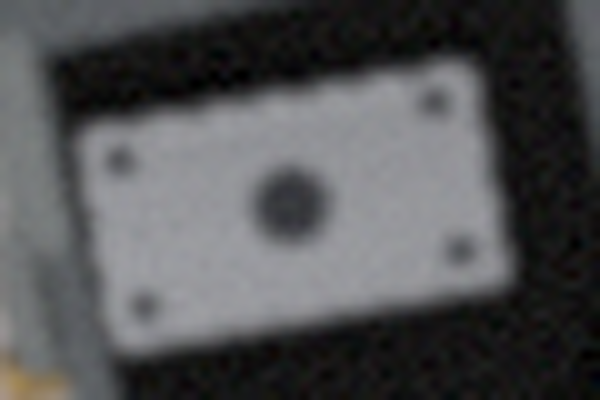

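View pics/p01.png

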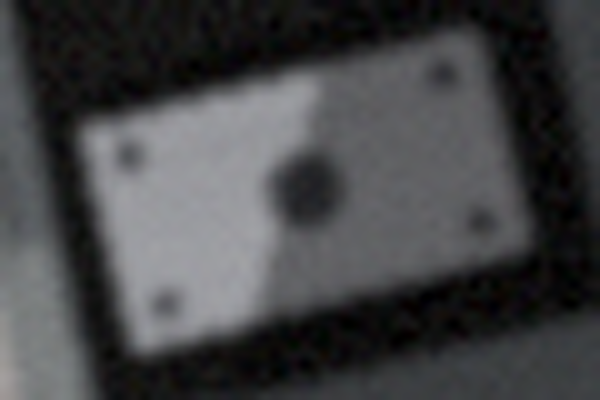

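View pics/p02.png

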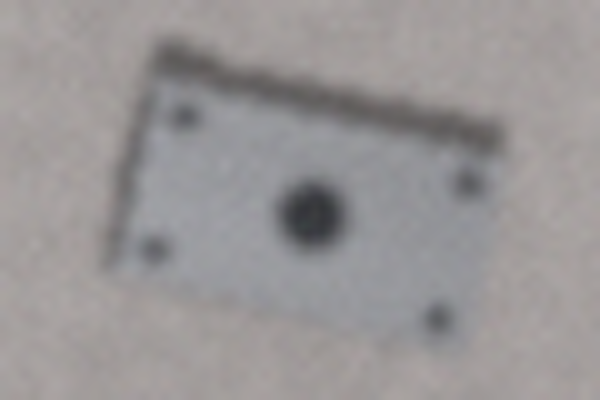

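View pics/p10.png

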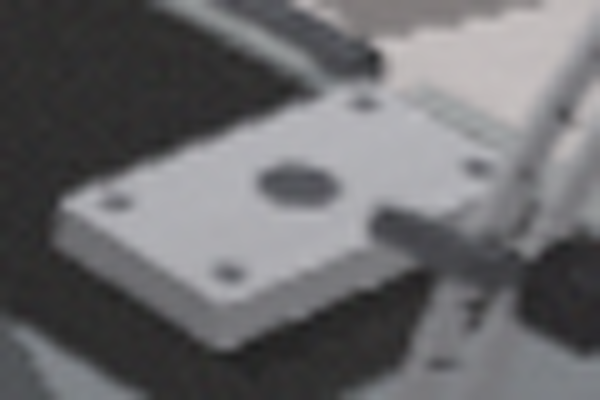

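View pics/p12.png

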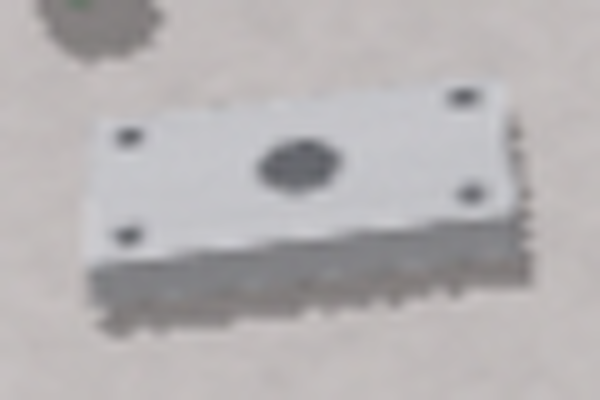

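View pics/p11.png

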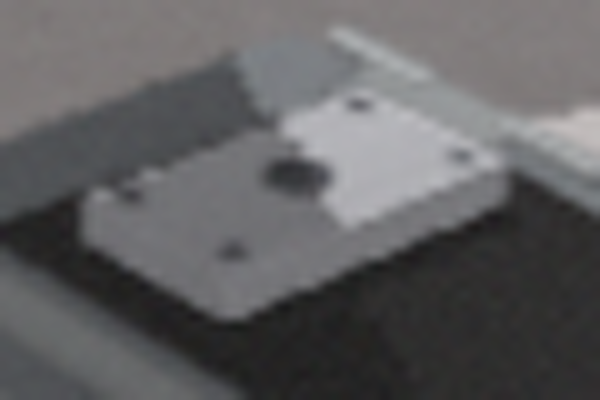

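The hole centres are readable in all six crops: four corner holes and one centre hole per plate. I'll compute the poses from them in both views.

```bash
python3 - <<'E'
from h import *
t=load("top0.npz");s=load("scene0.npz")
D={'b':((241,212),[(119,159),(432,100),(459,248),(144,306),(290,204)],(406,221),[(364,102),(478,166),(230,272),(117,202),(299,184)]),
'a':((258,277),[(129,154),(442,73),(482,219),(165,303),(306,189)],(356,197),[(357,102),(459,155),(232,250),(130,194),(297,175)]),
'base':((393,260),[(184,116),(468,183),(437,319),(153,249),(311,215)],(230,282),[(128,136),(463,97),(471,193),(127,236),(299,165)])}
px=lambda c,l:[((x+.5)/10-.5+c[0]-30,(y+.5)/10-.5+c[1]-20) for x,y in l]
for k,(c,l,c2,l2) in D.items():
    z=.128 if k!='base' else .012
    for n,f,cc,ll in(("top",t,c,l),("scene",s,c2,l2)):
        P=onz(f,px(cc,ll),z)[:,:2]*1000
        r=cv2.minAreaRect(P[:4].astype(np.float32));b=cv2.boxPoints(r);e=max([b[1]-b[0],b[2]-b[1]],key=np.linalg.norm)
        print(k,n,"ctr4",P[:4].mean(0).round(1),"c",P[4].round(1),np.sort(r[1]).round(1),"long axis deg",round(np.degrees(np.arctan2(e[1],e[0]))%180,1))
a=np.radians(13.4);e=np.array([np.cos(a),np.sin(a)]);n=np.array([-e[1],e[0]])
h=np.array([.5515,.004]);H=h+.19*n;print("hinge",H)
for w,p in(('b',(.591,.141)),('a',(.447,.100))): print(w,(np.array(p)-H)@e,(np.array(p)-H)@n)
for l in(0,.35,.65): 
    p=np.r_[H+.166*e-.119*np.cos(l)*n,.113+.119*np.sin(l)];print("index",l,p,proj(t,p),proj(s,p))
E
```

```text
b top ctr4 [591.2 143.3] c [591. 143.] [34.2 71.8] long axis deg 100.8
b scene ctr4 [593.7 141.3] c [593.7 141.4] [33.6 72.6] long axis deg 101.3
a top ctr4 [449.3  99.4] c [448.9  99.1] [34.1 72.7] long axis deg 105.1
a scene ctr4 [451.7  97.4] c [452.2  97.4] [34.6 72.6] long axis deg 105.4
base top ctr4 [ 485.6 -220.9] c [ 486.  -221.1] [34.6 72.2] long axis deg 76.6
base scene ctr4 [ 489.1 -222.4] c [ 489.3 -222.3] [34.3 72. ] long axis deg 76.8
hinge [0.5074679  0.18882742]
b 0.07017410996797074 -0.06588374687333191
a -0.07940728053744278 -0.0723958597767585
index 0 [0.69652669 0.11153724 0.113     ] [[255.164179   167.31343678]] [[421.40384399 254.17748289]]
index 0.35 [0.69485472 0.11855547 0.15380484] [[249.50358617 163.83762967]] [[426.77089947 235.23273581]]
index 0.65 [0.69090309 0.13514265 0.18501718] [[239.61432103 162.18989063]] [[435.1328931  218.19240198]]
```

```bash
cat >> h.py <<'E'
def st():
    from rig import bot
    s=bot.read_state();Rm=R.from_rotvec(s["eef_rot"]).as_matrix();y=Rm[:,1]
    print("t",round(s["t"],2),"pos",(s["eef_pos"]*1000).round(1),"yaw_y deg",round(np.degrees(np.arctan2(y[1],y[0])),2),"zax",Rm[:,2].round(4),"F",s["ft_force"].round(2),"M",s["moment"].round(2),"w",round(s["gripper_width"]*1000,1),"j",s["joint_pos"].round(2))
    return s
def snap(n,tag,box=None,k=1):
    from rig import bot
    f=bot.grab_frame(n);np.savez(f"{n}{tag}.npz",**f);im=f["color"][:,:,::-1]
    if box:
        x,y,w,h=box;im=cv2.resize(im[y:y+h,x:x+w],None,fx=k,fy=k,interpolation=cv2.INTER_CUBIC)
    cv2.imwrite(f"pics/{n}{tag}.png",im);return f
E
python3 -c "
from h import *
st()"
```

```text
t 0.1 pos [ 132.7 -481.7  230.9] yaw_y deg -74.6 zax [-3.e-04  1.e-03 -1.e+00] F [-0.62  0.92 -0.94] M [ 0.01 -0.01  0.  ] w 85.7 j [-1.3   0.21 -0.03  1.32 -0.    1.57]
```

move_arm([
  [20,36,0,0,0,0.098],
  [20,36,0,0,0,0.098],
  [20,36,0,0,0,0.098],
  [20,36,0,0,0,0.098],
  [20,36,0,0,0,0.098],
  [20,36,0,0,0,0.098],
  [20,36,0,0,0,0.098],
  [20,36,0,0,0,0.098],
], hand=62, newtons=40)

```text
t: 1.1
eef_pos: [0.2942, -0.1854, 0.2285]
eef_rot: [-2.697, -1.603, 0.003]
ft_force: [0.3, -0.0, 0.6]
gripper_width: 0.062
```

move_arm([
  [20,36,0,0,0,0.098],
  [20,36,0,0,0,0.098],
  [20,36,0,0,0,0.098],
  [20,36,0,0,0,0.098],
  [20,36,0,0,0,0.098],
  [20,36,0,0,0,0.098],
  [20,36,0,0,0,0.098],
  [20,36,0,0,0,0.098],
])

```text
t: 2.1
eef_pos: [0.4568, 0.1137, 0.2275]
eef_rot: [-1.846, -2.538, 0.007]
ft_force: [0.5, 0.1, 0.1]
gripper_width: 0.0621
```

```bash
python3 -c "
from h import *
st()"
```

```text
t 2.1 pos [456.8 113.7 227.5] yaw_y deg 17.95 zax [-0.0055 -0.0017 -1.    ] F [0.48 0.06 0.1 ] M [-0.08 -0.03 -0.07] w 62.1 j [ 0.24  0.16 -0.11  1.31 -0.    1.5 ]
```

move_arm([
  [-6.3,-15.3,-20,0.002,-0.006,-0.048],
  [0,0,-25,0,0,0],
  [0,0,-25,0,0,0],
  [0,0,-7,0,0,0],
])

```text
t: 2.6
eef_pos: [0.451, 0.1009, 0.1474]
eef_rot: [-1.902, -2.5, 0.0]
ft_force: [0.1, -0.0, 0.5]
gripper_width: 0.0619
```

```bash
python3 -c "
from h import *
st()
snap('scene','1',(290,110,200,150),4);snap('top','1',(160,170,200,150),4);st()"
```

```text
t 2.6 pos [451.  100.9 147.4] yaw_y deg 15.47 zax [-8.e-04  4.e-04 -1.e+00] F [ 0.07 -0.01  0.52] M [ 0.01  0.07 -0.05] w 61.9 j [ 0.22  0.17 -0.3   1.1   0.    1.52]
t 2.7 pos [451.5 101.  148.4] yaw_y deg 15.47 zax [ 4.e-04  7.e-04 -1.e+00] F [-0.01  0.35  0.95] M [-0.06  0.02 -0.02] w 62.0 j [ 0.22  0.17 -0.3   1.1   0.    1.52]
```

View pics/scene1.png

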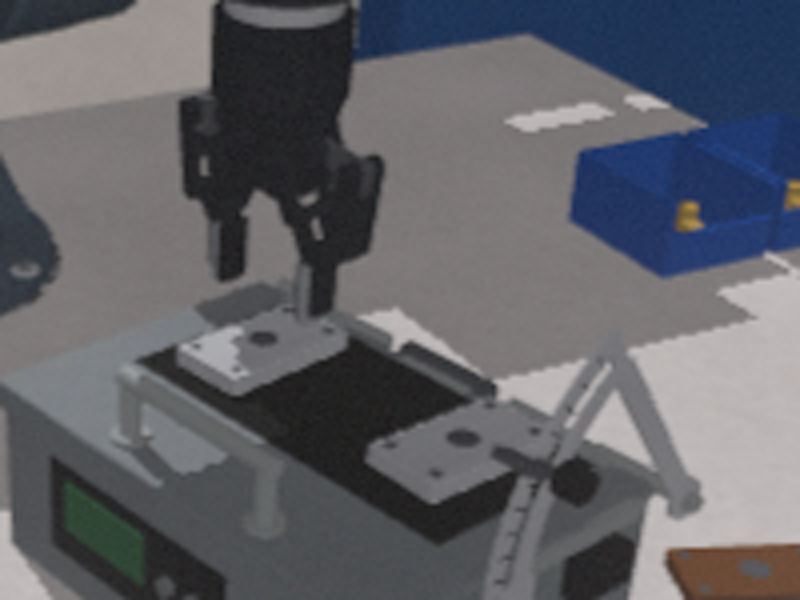

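View pics/top1.png

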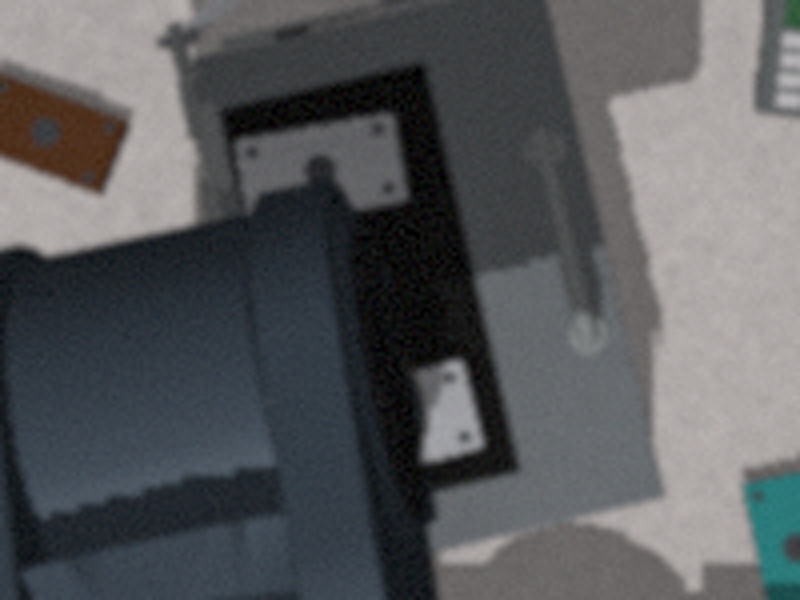

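```bash
python3 - <<'E'
from h import *
s=load("scene1.npz")
e=np.array([np.cos(.27),np.sin(.27),0]);n=np.array([-e[1],e[0],0])
for z in(.148,.152,.156,.16):
    T=np.array([.4513,.101,z])
    print(z,[((proj(s,T+q*e*.001)[0]-[290,110])*4).round(0) for q in(-31,-40,31,40)])
    print([((proj(s,T+q*e*.001-n*.011)[0]-[290,110])*4).round(0) for q in(-31,-40,31,40)])
E
```

```text
0.148 [array([231., 285.]), array([220., 280.]), array([306., 323.]), array([317., 329.])]
[array([217., 290.]), array([206., 285.]), array([292., 329.]), array([303., 334.])]
0.152 [array([231., 279.]), array([221., 273.]), array([306., 316.]), array([318., 322.])]
[array([217., 284.]), array([207., 279.]), array([292., 322.]), array([304., 328.])]
0.156 [array([231., 272.]), array([221., 267.]), array([307., 310.]), array([318., 316.])]
[array([217., 278.]), array([207., 272.]), array([293., 316.]), array([304., 322.])]
0.16 [array([231., 266.]), array([221., 261.]), array([307., 304.]), array([318., 309.])]
[array([218., 272.]), array([207., 266.]), array([293., 309.]), array([304., 315.])]
```

```bash
python3 - <<'E'
from h import *
s=load("scene1.npz")
x,y,w,h=325,150,70,55
cv2.imwrite("pics/tips.png",cv2.resize(s["color"][y:y+h,x:x+w,::-1],None,fx=10,fy=10,interpolation=cv2.INTER_CUBIC))
E
```

```text
(no output)
```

View pics/tips.png

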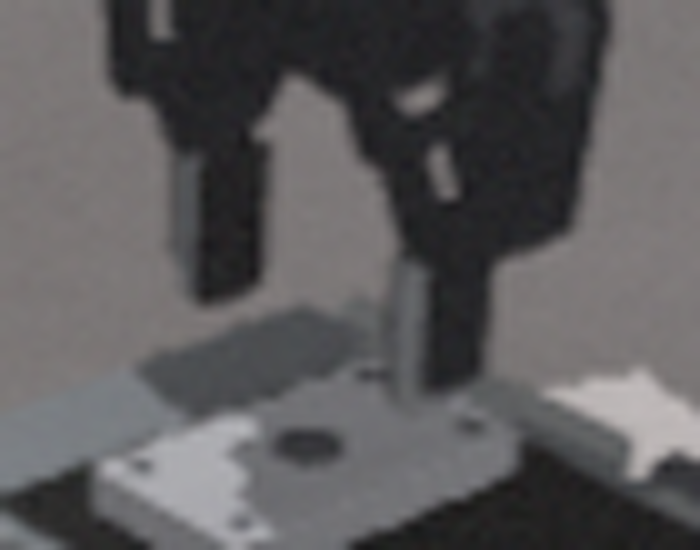

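The fingertips at 62 mm opening sit about 5–6 mm behind the TCP, just above plate_a. I'll descend and grip.

move_arm([
  [-0.8,-2.5,-12,0,0,-0.005],
  [0,0,-12,0,0,0],
  [0,0,-9,0,0,0],
  [0,0,-1,0,0,0],
])

```text
t: 3.2
eef_pos: [0.4516, 0.0984, 0.1136]
eef_rot: [1.908, 2.494, 0.004]
ft_force: [-1.2, 0.6, 0.2]
gripper_width: 0.062
```

```bash
python3 -c "
from h import *
st()
snap('scene','2',(325,150,100,75),8);st()"
```

```text
t 3.2 pos [451.6  98.4 113.6] yaw_y deg 15.15 zax [ 0.0026  0.0011 -1.    ] F [-1.2   0.59  0.15] M [ 0.05 -0.04  0.  ] w 62.0 j [ 0.21  0.19 -0.37  1.01  0.    1.52]
t 3.25 pos [451.7  98.4 113.8] yaw_y deg 15.15 zax [ 0.0028  0.0012 -1.    ] F [-0.51 -0.64 -0.81] M [-0.01  0.05 -0.02] w 61.9 j [ 0.21  0.19 -0.37  1.01  0.    1.52]
```

View pics/scene2.png

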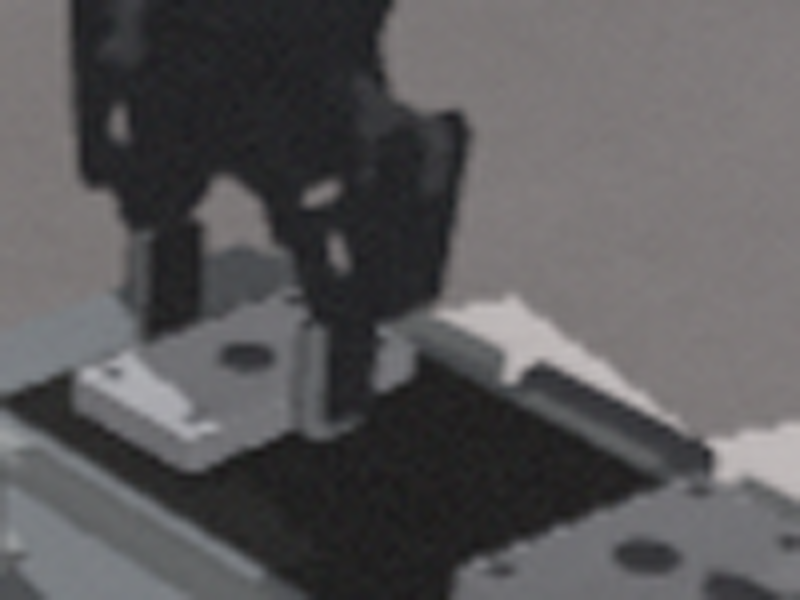

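The fingers straddle the plate, with the tips just above the lid. I'll close them now.

move_arm([
  [0,0,0,0,0,0],
  [0,0,0,0,0,0],
  [0,0,0,0,0,0],
  [0,0,0,0,0,0],
], hand=44, newtons=40)

```text
t: 3.75
eef_pos: [0.4522, 0.0985, 0.1147]
eef_rot: [1.908, 2.493, 0.006]
ft_force: [1.1, -0.0, -1.8]
gripper_width: 0.0487
```

```bash
python3 -c "
from h import *
st()"
```

```text
t 3.75 pos [452.2  98.5 114.7] yaw_y deg 15.16 zax [ 0.004   0.0014 -1.    ] F [ 1.08 -0.02 -1.84] M [-0.02 -0.04 -0.03] w 48.7 j [ 0.21  0.19 -0.36  1.01  0.    1.52]
```

move_arm([
  [0,0,8,0,0,0],
  [0,0,20,0,0.004,0],
  [0,0,25,0,0,0],
  [0,0,25,0,0,0],
  [0,0,12,0,0,0],
])

```text
t: 4.38
eef_pos: [0.4515, 0.0984, 0.2086]
eef_rot: [-1.908, -2.494, -0.001]
ft_force: [0.2, -0.5, -1.8]
gripper_width: 0.0487
```

```bash
python3 -c "
from h import *
st()"
```

```text
t 4.38 pos [451.5  98.4 208.6] yaw_y deg 15.16 zax [-0.001   0.0012 -1.    ] F [ 0.17 -0.52 -1.83] M [ 0.04 -0.01  0.01] w 48.7 j [ 0.21  0.14 -0.18  1.25  0.    1.52]
```

move_arm([
  [4.5,-40,0,0,0,-0.062],
  [4.5,-40,0,0,0,-0.062],
  [4.5,-40,0,0,0,-0.062],
  [4.5,-40,0,0,0,-0.062],
  [4.5,-40,0,0,0,-0.062],
  [4.5,-40,0,0,0,-0.062],
  [4.5,-40,0,0,0,-0.062],
  [4.5,-40,0,0,0,-0.062],
])

```text
t: 5.38
eef_pos: [0.4874, -0.2292, 0.2088]
eef_rot: [-2.472, -1.936, -0.003]
ft_force: [0.8, 0.5, -1.1]
gripper_width: 0.0487
```

```bash
python3 -c "
from h import *
st()"
```

```text
t 5.38 pos [ 487.4 -229.2  208.8] yaw_y deg -13.87 zax [ 5.0e-04  2.1e-03 -1.0e+00] F [ 0.79  0.45 -1.09] M [-0.    0.01 -0.07] w 48.7 j [-0.44  0.3   0.02  1.29  0.    1.37]
```

move_arm([
  [0,7.5,-40,-0.002,0,0.01],
  [0,0,-45,0,0,0],
  [0,0,-45,0,0,0],
  [0,0,-30,0,0,0],
  [0,0,-5,0,0,0],
])

```text
t: 6.0
eef_pos: [0.4867, -0.2246, 0.0386]
eef_rot: [2.469, 1.942, 0.0]
ft_force: [-0.3, 0.1, -1.9]
gripper_width: 0.0485
```

```bash
python3 -c "
from h import *
st()
snap('scene','3',(180,240,100,75),8);snap('top','3',(343,222,100,75),8);st()"
```

```text
t 6.0 pos [ 486.7 -224.6   38.6] yaw_y deg -13.61 zax [ 5.e-04 -3.e-04 -1.e+00] F [-0.31  0.12 -1.87] M [ 0.04 -0.01 -0.01] w 48.5 j [-0.43  0.4  -0.28  0.89 -0.    1.38]
t 6.1 pos [ 487.8 -225.1   40.4] yaw_y deg -13.61 zax [ 0.0028 -0.0014 -1.    ] F [ 0.15 -0.16 -1.13] M [ 0.03  0.05 -0.02] w 48.9 j [-0.43  0.4  -0.28  0.89 -0.    1.38]
```

View pics/scene3.png

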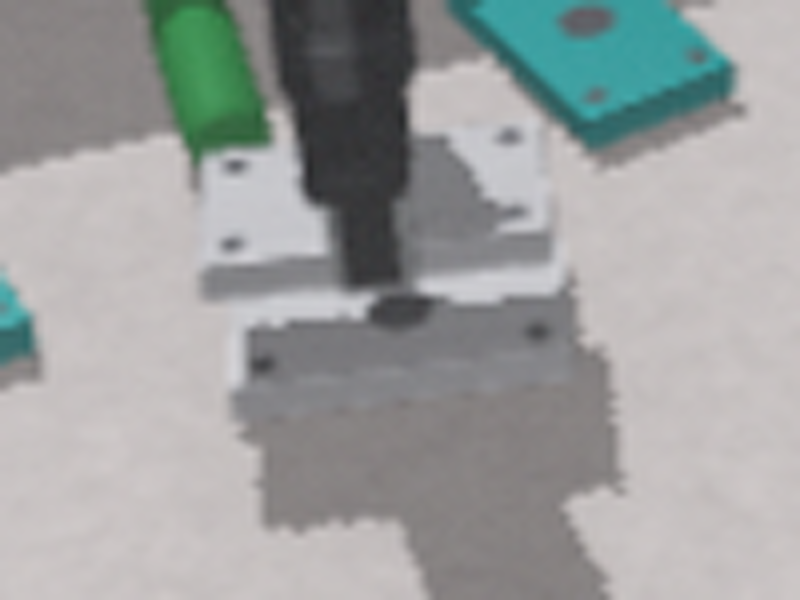

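View pics/top3.png

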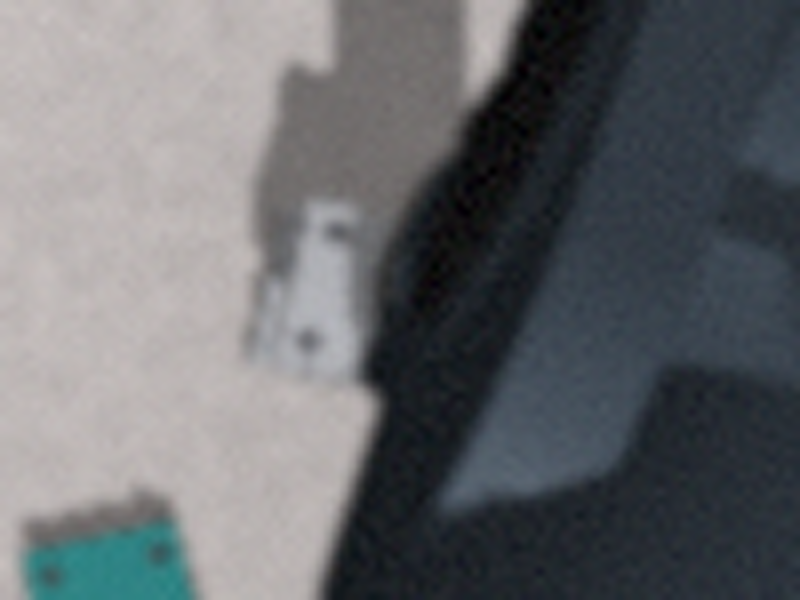

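```bash
python3 - <<'E'
from h import *
f=load("scene3.npz");t=load("top3.npz")
def an(f,l,o,k,z):
    P=onz(f,[((x+.5)/k-.5+o[0],(y+.5)/k-.5+o[1]) for x,y in l],z)[:,:2]*1000
    return P
for z in(.052,.0537):
    P=an(f,[(235,165),(232,244),(513,212),(508,135)],(180,240),8,z)
    d=P[2:].mean(0)-P[:2].mean(0);print(z,P.mean(0).round(1),np.degrees(np.arctan2(d[1],d[0]))%180,np.linalg.norm(d))
    Q=an(t,[(336,231),(308,341)],(343,222),8,z);print("top",Q)
# base visible holes in scene3: (262,363),(538,331),
P=an(f,[(262,363),(538,331),(398,310)],(180,240),8,.012);print("base",P)
E
```

```text
0.052 [ 488.2 -224.5] 76.70074436196639 71.50095013378524
top [[ 510.07520122 -193.17371427]
 [ 477.11601483 -184.61524754]]
0.0537 [ 490.5 -224.9] 76.70074436196641 71.28345184681513
top [[ 509.98366081 -192.93869265]
 [ 477.07383482 -184.39304327]]
base [[ 497.08607561 -261.03770147]
 [ 514.00415852 -191.07908074]
 [ 490.06287679 -222.77798395]]
```

The scene view shows the held plate over the base, with its holes at (235,165) and (513,212) in the zoom. It needs about +2.6 mm in y, and the angle already matches. Lowering now.

move_arm([
  [-0.4,2.9,-12,0.001,0.003,0],
  [0,0,-8,0,0,0],
  [0,0,-3,0,0,0],
])

```text
t: 6.48
eef_pos: [0.4894, -0.2228, 0.0188]
eef_rot: [2.465, 1.94, 0.003]
ft_force: [0.4, -0.5, -0.4]
gripper_width: 0.049
```

```bash
python3 -c "
from h import *
st()"
```

```text
t 6.47 pos [ 489.4 -222.8   18.8] yaw_y deg -13.59 zax [ 0.0038 -0.0023 -1.    ] F [ 0.39 -0.52 -0.41] M [ 0.02 -0.03 -0.03] w 49.0 j [-0.43  0.42 -0.31  0.84 -0.    1.38]
```

move_arm([
  [-2.2,0.7,-4,0.002,0.004,0],
  [-0.5,0,-1,0,0,0],
])

```text
t: 6.72
eef_pos: [0.4867, -0.2221, 0.0137]
eef_rot: [2.469, 1.943, -0.0]
ft_force: [-1.0, 0.5, -2.6]
gripper_width: 0.0487
```

```bash
python3 -c "
from h import *
st()"
```

```text
t 6.72 pos [ 486.7 -222.1   13.7] yaw_y deg -13.6 zax [-2.e-04 -2.e-04 -1.e+00] F [-0.97  0.49 -2.63] M [0.02 0.01 0.07] w 48.7 j [-0.43  0.43 -0.32  0.83 -0.    1.38]
```

```bash
python3 -c "
from h import *
snap('scene','4',(190,250,80,60),10);st()"
```

```text
t 6.78 pos [ 486.7 -222.2   13.7] yaw_y deg -13.59 zax [-0.e+00 -3.e-04 -1.e+00] F [ 0.69  0.35 -1.36] M [ 0.01  0.03 -0.01] w 49.4 j [-0.43  0.43 -0.32  0.83 -0.    1.38]
```

View pics/scene4.png

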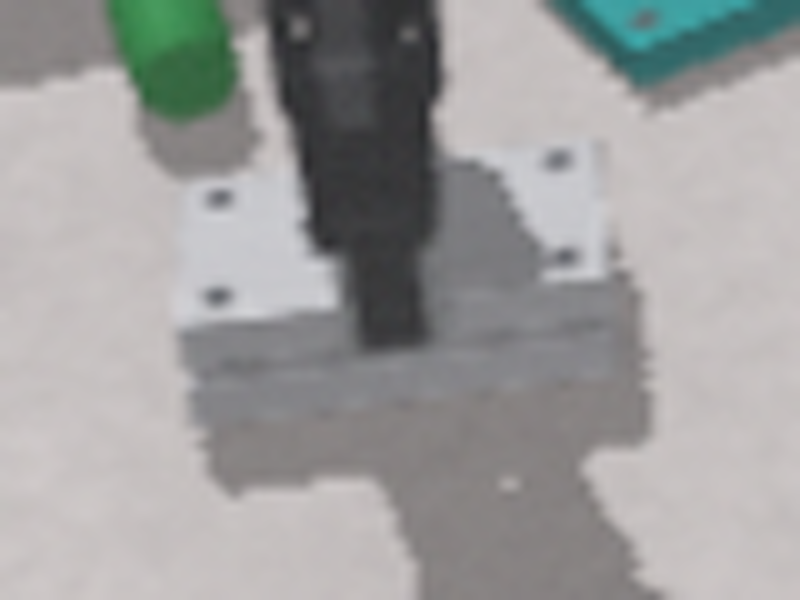

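The edges are nearly aligned with about 3 mm to go.

move_arm([
  [0.3,0,-2,0,0,0],
  [0,0,-1,0,0,0],
])

```text
t: 7.02
eef_pos: [0.4873, -0.2223, 0.0108]
eef_rot: [2.468, 1.942, 0.0]
ft_force: [0.2, -0.3, -1.6]
gripper_width: 0.0489
```

```bash
python3 -c "
from h import *
st()"
```

```text
t 7.03 pos [ 487.3 -222.3   10.8] yaw_y deg -13.6 zax [ 6.e-04 -6.e-04 -1.e+00] F [ 0.18 -0.33 -1.64] M [-0.02 -0.    0.01] w 48.9 j [-0.43  0.43 -0.32  0.82 -0.    1.38]
```

move_arm([
  [0,0.2,-0.8,0,0,0],
])

```text
t: 7.15
eef_pos: [0.4874, -0.2223, 0.0106]
eef_rot: [2.468, 1.942, -0.0]
ft_force: [-8.8, 1.8, 21.3]
gripper_width: 0.0488
```

move_arm([
  [0,0,-0.8,0,0,0],
])

```text
t: 7.28
eef_pos: [0.4874, -0.2223, 0.0106]
eef_rot: [2.468, 1.942, 0.0]
ft_force: [-8.7, 4.1, 19.5]
gripper_width: 0.0489
```

move_arm([
  [0,0,-0.8,0,0,0],
])

```text
t: 7.4
eef_pos: [0.4873, -0.2223, 0.0106]
eef_rot: [2.467, 1.941, 0.0]
ft_force: [-6.5, 3.6, 16.5]
gripper_width: 0.0488
```

Contact came at the predicted height. I'll relieve the press and open.

move_arm([
  [0,0,0,0,0,0],
])

```text
t: 7.52
eef_pos: [0.4874, -0.2224, 0.0109]
eef_rot: [2.467, 1.941, 0.001]
ft_force: [0.6, -0.3, -1.6]
gripper_width: 0.049
```

move_arm([
  [0,0,0.3,0,0,0],
  [0,0,0,0,0,0],
], hand=62)

```text
t: 7.78
eef_pos: [0.4877, -0.2225, 0.0113]
eef_rot: [2.467, 1.941, 0.001]
ft_force: [-0.2, -0.6, 0.7]
gripper_width: 0.0622
```

move_arm([
  [0,0,12,0,0,0],
  [0,0,45,0,0,0],
  [0,0,55,0,0,0],
  [0,0,55,0,0,0],
  [5,20,25,0,0,0],
  [5,60,0,0,0,0.08],
  [5,60,0,0,0,0.08],
])

```text
t: 8.65
eef_pos: [0.5017, -0.0816, 0.2149]
eef_rot: [2.304, 2.127, 0.005]
ft_force: [0.3, 0.4, -0.0]
gripper_width: 0.062
```

```bash
python3 -c "
from h import *
st()
snap('scene','5',(190,250,80,60),10);snap('top','5',(353,230,80,60),10)"
```

```text
t 8.65 pos [501.7 -81.6 214.9] yaw_y deg -4.57 zax [ 0.0067 -0.0023 -1.    ] F [ 0.3   0.4  -0.04] M [-0.01 -0.09 -0.02] w 62.0 j [-0.16  0.23 -0.06  1.28 -0.    1.49]
```

View pics/scene5.png

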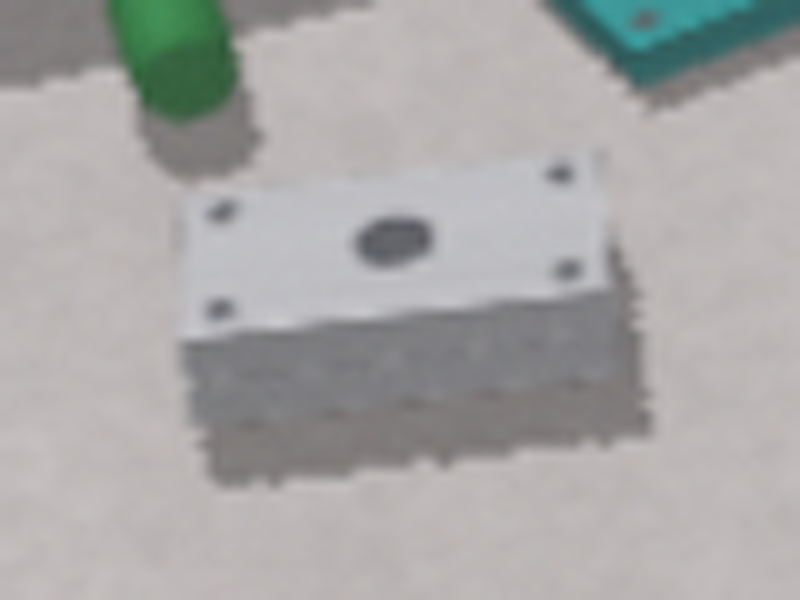

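View pics/top5.png

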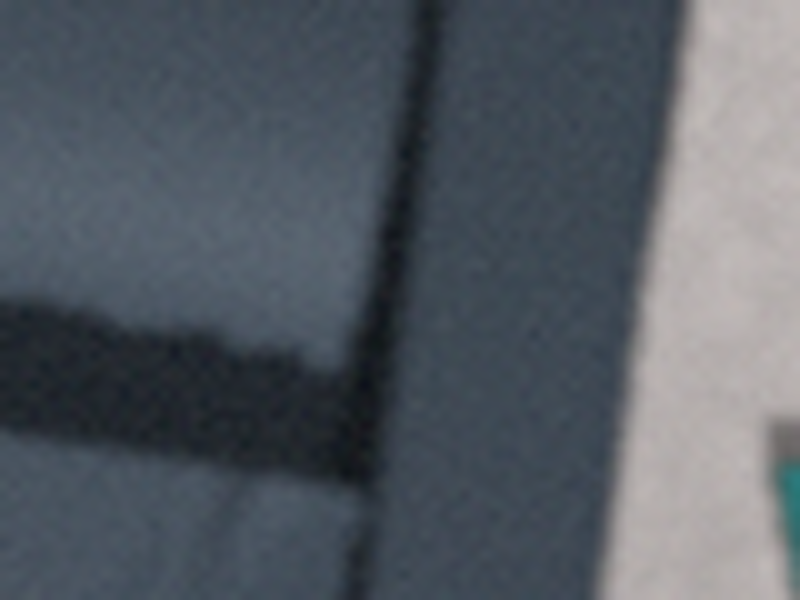

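plate_a sits flush on the base: the side faces are continuous and the edges line up at (185,340) and (610,290) in the zoom. Now plate_b.

move_arm([
  [15,37,0,0.002,0.007,0.045],
  [15,37,0,0,0,0.045],
  [15,37,0,0,0,0.045],
  [15,37,0,0,0,0.045],
  [15,37,0,0,0,0.045],
  [13,33,0,0,0,0.045],
])

```text
t: 9.5
eef_pos: [0.5916, 0.1439, 0.2201]
eef_rot: [1.986, 2.431, 0.004]
ft_force: [-0.2, -0.9, -0.5]
gripper_width: 0.0622
```

```bash
python3 -c "
from h import *
st()"
```

```text
t 9.5 pos [591.6 143.9 220.1] yaw_y deg 11.49 zax [ 3.7e-03  6.0e-04 -1.0e+00] F [-0.21 -0.86 -0.49] M [ 0.    0.04 -0.1 ] w 62.2 j [ 0.24  0.44  0.26  1.38 -0.    1.61]
```

move_arm([
  [0.3,-1.6,-30,-0.001,0.004,-0.008],
  [0,0,-30,0,0,0],
  [0,0,-15,0,0,0],
  [0,0,-4,0,0,0],
])

```text
t: 10.0
eef_pos: [0.5934, 0.1438, 0.1416]
eef_rot: [1.994, 2.425, 0.003]
ft_force: [0.4, -0.1, 0.2]
gripper_width: 0.062
```

```bash
python3 -c "
from h import *
st()
snap('scene','6',(350,140,120,90),6)"
```

```text
t 10.0 pos [593.4 143.8 141.6] yaw_y deg 11.15 zax [ 2.5e-03  2.0e-04 -1.0e+00] F [ 0.37 -0.11  0.23] M [-0.   -0.01  0.06] w 62.0 j [ 0.24  0.47  0.1   1.2  -0.    1.61]
```

View pics/scene6.png

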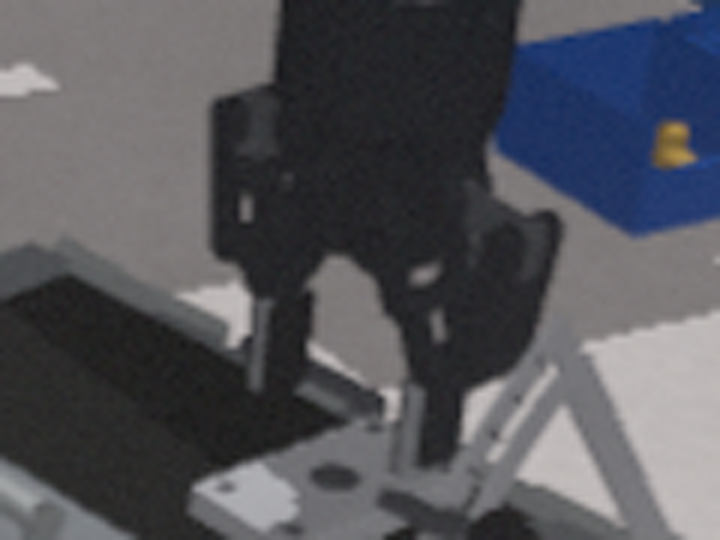

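move_arm([
  [-1.2,-1.6,-12,0,0.003,0],
  [-0.2,0,-9,0,0,0],
  [-0.2,0,-5,0,0,0],
  [-0.2,0,-1,0,0,0],
])

```text
t: 10.55
eef_pos: [0.5925, 0.1419, 0.1148]
eef_rot: [1.995, 2.425, 0.003]
ft_force: [1.2, 0.2, 0.1]
gripper_width: 0.0621
```

```bash
python3 -c "
from h import *
st()"
```

```text
t 10.55 pos [592.5 141.9 114.8] yaw_y deg 11.11 zax [ 2.e-03  8.e-04 -1.e+00] F [1.16 0.24 0.1 ] M [-0.02  0.03  0.01] w 62.1 j [0.23 0.48 0.05 1.14 0.   1.61]
```

move_arm([
  [0,0.2,-1,0,0.002,0],
  [0,0,-0.6,0,0,0],
  [0,0,-0.4,0,0,0],
  [0,0,0,0,0,0],
], hand=44)

```text
t: 11.05
eef_pos: [0.5927, 0.1421, 0.1146]
eef_rot: [1.996, 2.426, 0.002]
ft_force: [-1.0, 0.2, -1.1]
gripper_width: 0.049
```

```bash
python3 -c "
from h import *
st()"
```

```text
t 11.05 pos [592.7 142.1 114.6] yaw_y deg 11.1 zax [ 1.2e-03  9.0e-04 -1.0e+00] F [-0.99  0.22 -1.11] M [-0.01  0.11 -0.01] w 49.0 j [0.24 0.48 0.05 1.14 0.   1.61]
```

move_arm([
  [0,0,8,0,0,0],
  [0,0,20,0,0.001,0],
  [0,0,25,0,0,0],
  [0,0,25,0,0,0],
  [0,0,15,0,0,0],
])

```text
t: 11.68
eef_pos: [0.592, 0.1421, 0.2111]
eef_rot: [-1.995, -2.425, 0.0]
ft_force: [0.3, -0.4, -1.6]
gripper_width: 0.0491
```

move_arm([
  [-13,-45,0,0,0,-0.054],
  [-13,-45,0,0,0,-0.054],
  [-13,-45,0,0,0,-0.054],
  [-13,-45,0,0,0,-0.054],
  [-13,-45,0,0,0,-0.054],
  [-13,-45,0,0,0,-0.054],
  [-13,-45,0,0,0,-0.054],
  [-13,-43,0,0,0,-0.054],
])

```text
t: 12.68
eef_pos: [0.4863, -0.2234, 0.2168]
eef_rot: [2.474, 1.929, 0.008]
ft_force: [0.5, -0.1, -1.5]
gripper_width: 0.0486
```

```bash
python3 -c "
from h import *
st()"
```

```text
t 12.68 pos [ 486.3 -223.4  216.8] yaw_y deg -14.1 zax [ 6.8e-03 -8.0e-04 -1.0e+00] F [ 0.48 -0.1  -1.46] M [-0.01 -0.04  0.03] w 48.6 j [-0.43  0.28  0.02  1.3   0.    1.39]
```

move_arm([
  [1,1.2,-40,0.001,0.007,0.009],
  [0,0,-45,0,0,0],
  [0,0,-45,0,0,0],
  [0,0,-30,0,0,0],
  [0,0,-5,0,0,0],
])

```text
t: 13.3
eef_pos: [0.4874, -0.2265, 0.0508]
eef_rot: [2.471, 1.932, 0.003]
ft_force: [-0.8, 0.7, -1.2]
gripper_width: 0.049
```

```bash
python3 -c "
from h import *
st()
snap('scene','7',(180,240,100,75),8);snap('top','7',(343,222,100,75),8);st()"
```

```text
t 13.3 pos [ 487.4 -226.5   50.8] yaw_y deg -13.94 zax [ 0.0046 -0.0025 -1.    ] F [-0.82  0.7  -1.15] M [ 0.06  0.   -0.05] w 49.0 j [-0.43  0.39 -0.27  0.91 -0.    1.38]
t 13.4 pos [ 488.5 -227.    52.4] yaw_y deg -13.94 zax [ 0.0068 -0.0036 -1.    ] F [ 0.19 -0.12 -1.85] M [ 0.05 -0.02 -0.04] w 49.0 j [-0.43  0.39 -0.27  0.91 -0.    1.38]
```

View pics/scene7.png

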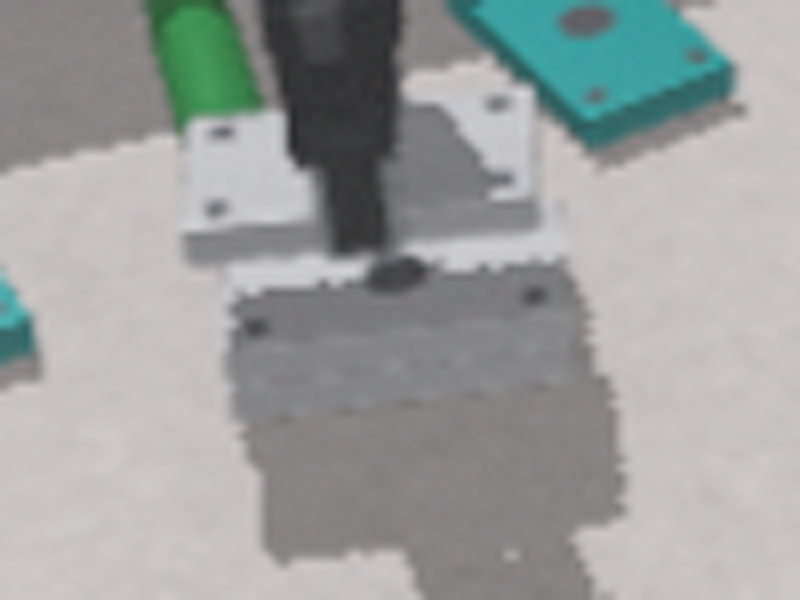

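View pics/top7.png

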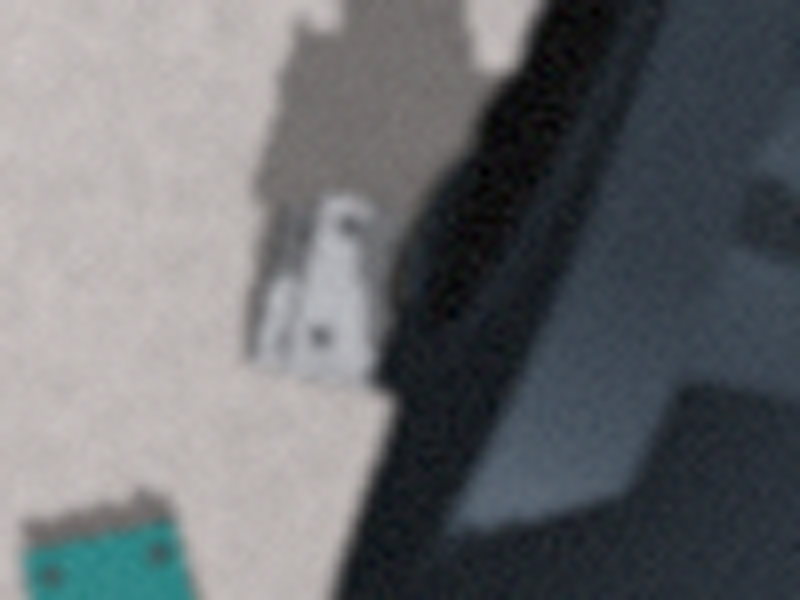

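```bash
python3 - <<'E'
from h import *
def an(f,l,o,k,z): return onz(f,[((x+.5)/k-.5+o[0],(y+.5)/k-.5+o[1]) for x,y in l],z)[:,:2]*1000
def rep(n,P):
    d=P[2:].mean(0)-P[:2].mean(0);print(n,P.mean(0).round(1),np.degrees(np.arctan2(d[1],d[0]))%180)
f=load("scene7.npz");t=load("top7.npz");g=load("scene5.npz")
rep("held",an(f,[(222,131),(217,207),(502,179),(496,103)],(180,240),8,.0643))
print("top",an(t,[(349,225),(320,336)],(343,222),8,.065))
rep("pile",an(g,[(222,210),(220,308),(568,269),(560,173)],(190,250),10,.024))
print(an(g,[(394,241)],(190,250),10,.024))
E
```

```text
held [ 489.  -226.7] 75.7031824848055
top [[ 511.17320722 -195.23809659]
 [ 478.28659578 -186.47072887]]
pile [ 488.8 -222. ] 76.23101200827094
[[ 489.41153928 -222.0476725 ]]
```

move_arm([
  [-1.2,5,-12,0.004,0.007,0.006],
  [-0.5,0,-8,0,0,0],
  [-0.5,0,-2,0,0.002,0],
])

```text
t: 13.78
eef_pos: [0.4881, -0.2223, 0.032]
eef_rot: [2.467, 1.943, 0.001]
ft_force: [0.3, 0.7, -1.6]
gripper_width: 0.049
```

```bash
python3 -c "
from h import *
st()"
```

```text
t 13.78 pos [ 488.1 -222.3   32. ] yaw_y deg -13.56 zax [ 0.0013 -0.0011 -1.    ] F [ 0.25  0.74 -1.61] M [-0.05 -0.02  0.03] w 49.0 j [-0.43  0.41 -0.29  0.87 -0.    1.38]
```

move_arm([
  [-1,0.4,-4,0.001,0.002,0],
  [-0.4,0,-2,0,0,0],
  [0,0,-1,0,0,0],
])

```text
t: 14.15
eef_pos: [0.4868, -0.2221, 0.0249]
eef_rot: [2.468, 1.944, -0.001]
ft_force: [-0.1, 0.2, -1.2]
gripper_width: 0.0489
```

```bash
python3 -c "
from h import *
st()
snap('scene','8',(190,250,80,60),10)"
```

```text
t 14.15 pos [ 486.8 -222.1   24.9] yaw_y deg -13.56 zax [-3.e-04 -3.e-04 -1.e+00] F [-0.07  0.24 -1.16] M [-0.02  0.01  0.03] w 48.9 j [-0.43  0.41 -0.3   0.85 -0.    1.38]
```

View pics/scene8.png

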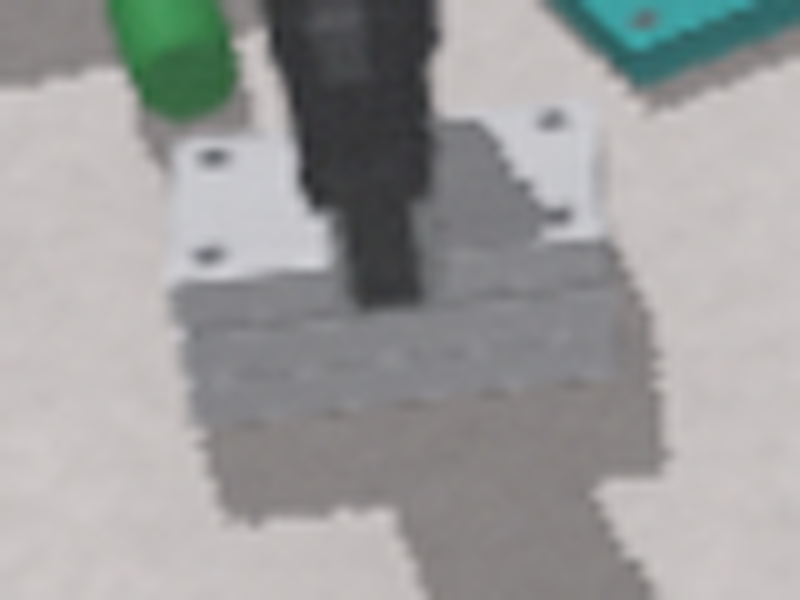

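It's aligned with about 2 mm left.

move_arm([
  [0.4,0,-1.4,0,0,0],
  [0,0,-1,0,0,0],
])

```text
t: 14.45
eef_pos: [0.4875, -0.2221, 0.0227]
eef_rot: [2.468, 1.943, -0.0]
ft_force: [-6.3, 3.3, 17.8]
gripper_width: 0.0486
```

move_arm([
  [0,0.1,-0.8,0,0,0],
])

```text
t: 14.58
eef_pos: [0.4874, -0.2221, 0.0226]
eef_rot: [2.468, 1.943, -0.0]
ft_force: [-9.9, 2.8, 25.6]
gripper_width: 0.0492
```

move_arm([
  [0,0,-0.6,0,0,0],
])

```text
t: 14.7
eef_pos: [0.4874, -0.2221, 0.0227]
eef_rot: [2.467, 1.943, 0.0]
ft_force: [-3.7, 2.9, 11.6]
gripper_width: 0.049
```

move_arm([
  [0,0,0,0,0,0],
])

```text
t: 14.82
eef_pos: [0.4874, -0.2221, 0.0229]
eef_rot: [2.467, 1.943, 0.0]
ft_force: [-0.7, -0.3, -1.0]
gripper_width: 0.049
```

move_arm([
  [0,0,0.3,0,0,0],
  [0,0,0,0,0,0],
], hand=62)

```text
t: 15.08
eef_pos: [0.4877, -0.2223, 0.0233]
eef_rot: [2.467, 1.942, 0.0]
ft_force: [-0.4, -0.6, -0.2]
gripper_width: 0.0621
```

move_arm([
  [0,0,12,0,0,0],
  [0,0,45,0,0,0],
  [0,0,55,0,0,0],
  [0,0,55,0,0,0],
  [0,0,30,0,0,0],
])

```text
t: 15.7
eef_pos: [0.4853, -0.2212, 0.2275]
eef_rot: [-2.468, -1.943, 0.001]
ft_force: [0.4, -0.6, -1.5]
gripper_width: 0.0617
```

```bash
python3 -c "
from h import *
st()
snap('scene','9',(190,250,80,60),10);snap('top','9',(180,100,200,150),4)
f=load('scene9.npz');cv2.imwrite('pics/q9.png',cv2.resize(f['color'][180:255,385:485,::-1],None,fx=8,fy=8,interpolation=cv2.INTER_CUBIC))"
```

```text
t 15.7 pos [ 485.3 -221.2  227.5] yaw_y deg -13.56 zax [-1.e-03 -1.e-04 -1.e+00] F [ 0.37 -0.55 -1.46] M [-0.04 -0.02 -0.05] w 61.7 j [-0.43  0.28  0.05  1.34 -0.    1.38]
```

View pics/scene9.png

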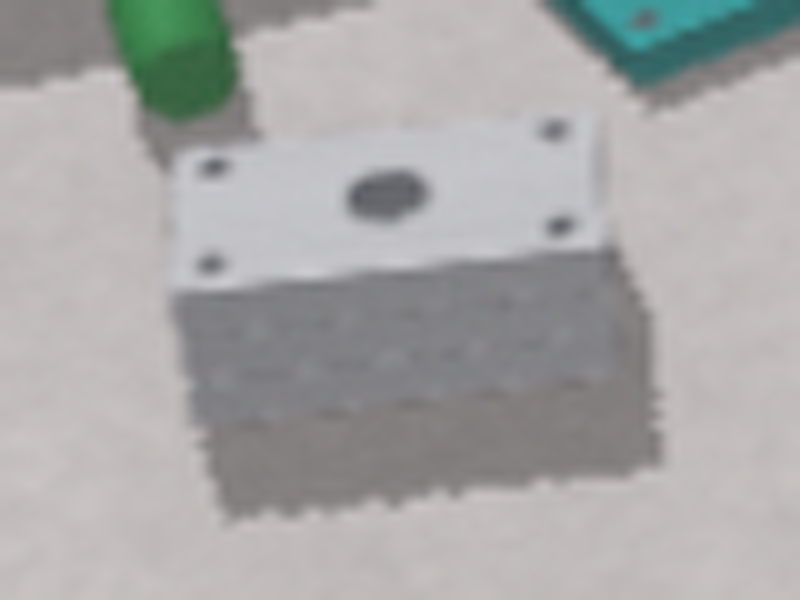

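View pics/top9.png

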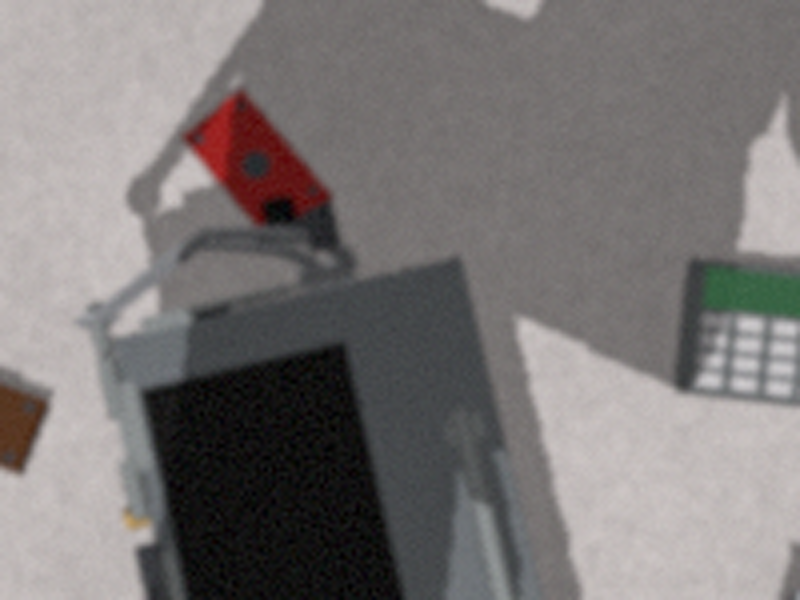

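View pics/q9.png

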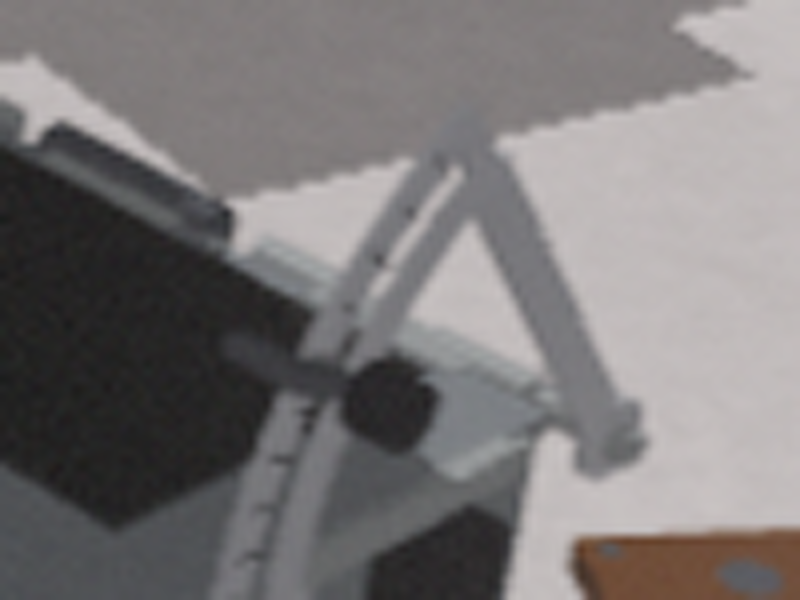

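The pile of three is flush: its side faces run continuously and its corners are in line. The index clamp bar is visible from (225,345) to (345,395) in the zoom, with its knob at (390,400). Next I'll estimate its angle.

```bash
cat >> h.py <<'E'
a_=np.radians(13.4);E_=np.array([np.cos(a_),np.sin(a_),0]);N_=np.array([-E_[1],E_[0],0]);H_=np.array([.5071,.1886,.113])
def lid(th,x,r,z=0):  # point in lid frame (x along hinge, r from hinge towards -y, z out)
    return H_+x*E_+(-r*np.cos(th)+z*np.sin(th))*N_+np.array([0,0,r*np.sin(th)+z*np.cos(th)])
E
python3 - <<'E'
from h import *
s=load("scene9.npz");t=load("top9.npz")
q=lambda P:((proj(s,P)[0]-[385,180])*8).round()
w=lambda P:((proj(t,P)[0]-[180,100])*4).round()
for th in(.0,.35,.45,.5,.55,.6,.65):
    print(th,[(r,*q(lid(th,.166,r)),*w(lid(th,.166,r))) for r in(.119,.135,.152)])
print("apex hinge end",q(lid(0,.166,0)),w(lid(0,.166,0)))
print("pointer0",q(lid(0,.158,.119)),w(lid(0,.158,.119)))
E
```

```text
0.0 [(0.119, np.float64(290.0), np.float64(593.0), np.float64(301.0), np.float64(270.0)), (0.135, np.float64(244.0), np.float64(617.0), np.float64(328.0), np.float64(264.0)), (0.152, np.float64(195.0), np.float64(643.0), np.float64(357.0), np.float64(257.0))]
0.35 [(0.119, np.float64(332.0), np.float64(441.0), np.float64(278.0), np.float64(256.0)), (0.135, np.float64(293.0), np.float64(443.0), np.float64(304.0), np.float64(248.0)), (0.152, np.float64(249.0), np.float64(445.0), np.float64(331.0), np.float64(239.0))]
0.45 [(0.119, np.float64(352.0), np.float64(396.0), np.float64(267.0), np.float64(253.0)), (0.135, np.float64(315.0), np.float64(391.0), np.float64(291.0), np.float64(244.0)), (0.152, np.float64(274.0), np.float64(385.0), np.float64(317.0), np.float64(235.0))]
0.5 [(0.119, np.float64(363.0), np.float64(373.0), np.float64(261.0), np.float64(252.0)), (0.135, np.float64(327.0), np.float64(364.0), np.float64(284.0), np.float64(243.0)), (0.152, np.float64(288.0), np.float64(355.0), np.float64(309.0), np.float64(233.0))]
0.55 [(0.119, np.float64(374.0), np.float64(350.0), np.float64(254.0), np.float64(251.0)), (0.135, np.float64(340.0), np.float64(338.0), np.float64(276.0), np.float64(242.0)), (0.152, np.float64(303.0), np.float64(325.0), np.float64(300.0), np.float64(232.0))]
0.6 [(0.119, np.float64(386.0), np.float64(327.0), np.float64(247.0), np.float64(250.0)), (0.135, np.float64(354.0), np.float64(312.0), np.float64(268.0), np.float64(241.0)), (0.152, np.float64(319.0), np.float64(296.0), np.float64(291.0), np.float64(230.0))]
0.65 [(0.119, np.float64(399.0), np.float64(305.0), np.float64(239.0), np.float64(249.0)), (0.135, np.float64(369.0), np.float64(286.0), np.float64(259.0), np.float64(240.0)), (0.152, np.float64(336.0), np.float64(266.0), np.float64(281.0), np.float64(229.0))]
apex hinge end [600. 428.] [ 98. 316.]
pointer0 [264. 578.] [304. 283.]
```

```bash
python3 -c "
from h import *
f=load('top9.npz');g=f['color'][135:180,200:280,::-1].astype(float);g=np.clip(g*1.8,0,255).astype(np.uint8)
cv2.imwrite('pics/qt9.png',cv2.resize(g,None,fx=10,fy=10,interpolation=cv2.INTER_CUBIC))
f=load('scene9.npz');g=f['color'][205:250,400:460,::-1].astype(float);g=np.clip(g*1.8,0,255).astype(np.uint8)
cv2.imwrite('pics/qs9.png',cv2.resize(g,None,fx=13,fy=13,interpolation=cv2.INTER_CUBIC))"
```

```text
(no output)
```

View pics/qt9.png

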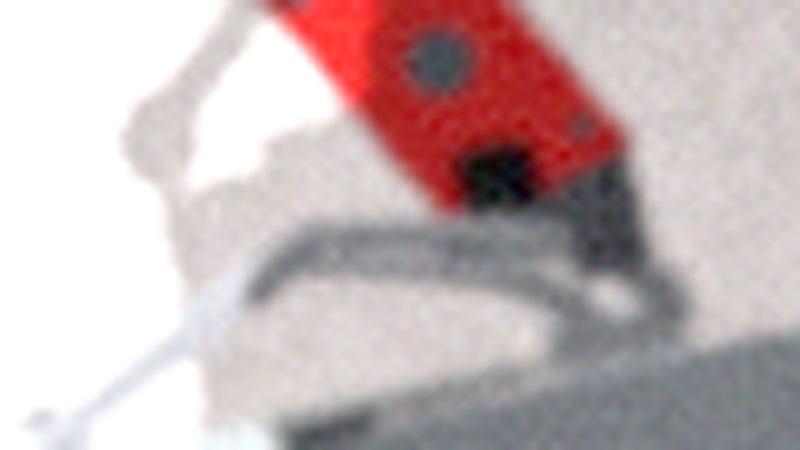

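View pics/qs9.png

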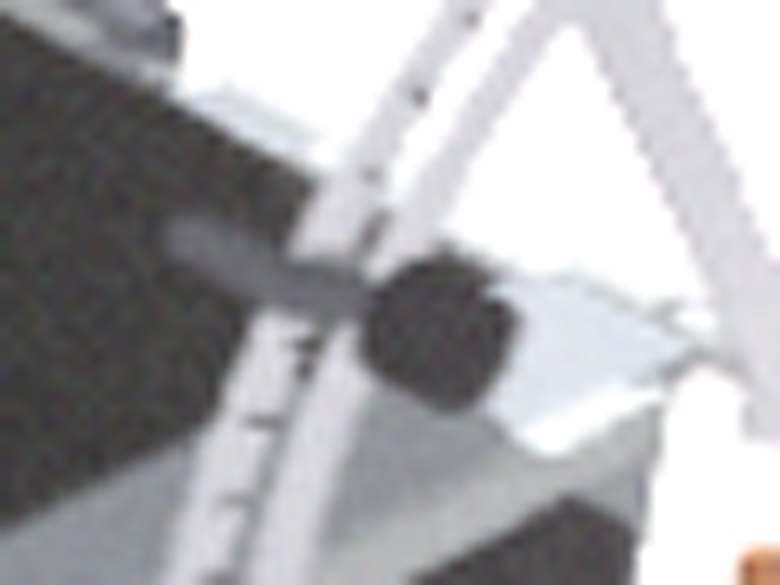

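The index is at roughly 0.49 rad, estimated from the knob and outer bar end in both views. Next is the handle, turning the jaws across the bar.

move_arm([
  [5,18,0,0,0,0.17],
  [5,18,0,0,0,0.17],
  [5,18,0,0,0,0.17],
  [5,18,0,0,0,0.17],
  [5,18,0,0,0,0.17],
  [5,18,0,0,0,0.17],
], hand=45)

```text
t: 16.55
eef_pos: [0.5153, -0.111, 0.2281]
eef_rot: [1.162, 2.918, 0.002]
ft_force: [0.2, -0.3, 0.1]
gripper_width: 0.0448
```

move_arm([
  [6,19,0,0,0,0.17],
  [6,19,0,0,0,0.17],
  [6,19,0,0,0,0.17],
  [6,19,0,0,0,0.17],
  [6,19,0,0,0,0.17],
  [6,19,0,0,0,0.17],
])

```text
t: 17.3
eef_pos: [0.5503, 0.007, 0.227]
eef_rot: [0.464, -3.104, -0.001]
ft_force: [1.0, -0.7, -0.3]
gripper_width: 0.0447
```

```bash
python3 -c "
from h import *
st();print(lid(0,0,.19,.039))"
```

```text
t 17.3 pos [550.3   7.  227. ] yaw_y deg 106.99 zax [-3.3e-03 -1.0e-04 -1.0e+00] F [ 0.98 -0.7  -0.28] M [-0.01  0.01  0.01] w 44.7 j [ 0.01  0.32  0.1   1.35 -0.   -0.28]
[0.5511321  0.00377258 0.152     ]
```

move_arm([
  [0.5,-3.2,-20,0,-0.003,-0.063],
  [0,0,-25,0,0,0],
  [0,0,-12,0,0,0],
])

```text
t: 17.68
eef_pos: [0.5508, 0.0053, 0.1688]
eef_rot: [-0.371, 3.119, 0.0]
ft_force: [-0.6, -0.5, 0.3]
gripper_width: 0.0451
```

```bash
python3 -c "
from h import *
st()
snap('scene','10',(300,140,120,90),6);st()"
```

```text
t 17.68 pos [550.8   5.3 168.8] yaw_y deg 103.58 zax [ 2.e-04  2.e-04 -1.e+00] F [-0.6  -0.48  0.25] M [ 0.04 -0.04  0.02] w 45.1 j [ 0.01  0.34 -0.03  1.21  0.   -0.23]
t 17.73 pos [550.5   5.3 167.8] yaw_y deg 103.57 zax [-8.e-04  2.e-04 -1.e+00] F [ 0.9   0.16 -2.26] M [ 0.08 -0.03  0.02] w 45.0 j [ 0.01  0.34 -0.03  1.2   0.   -0.23]
```

View pics/scene10.png

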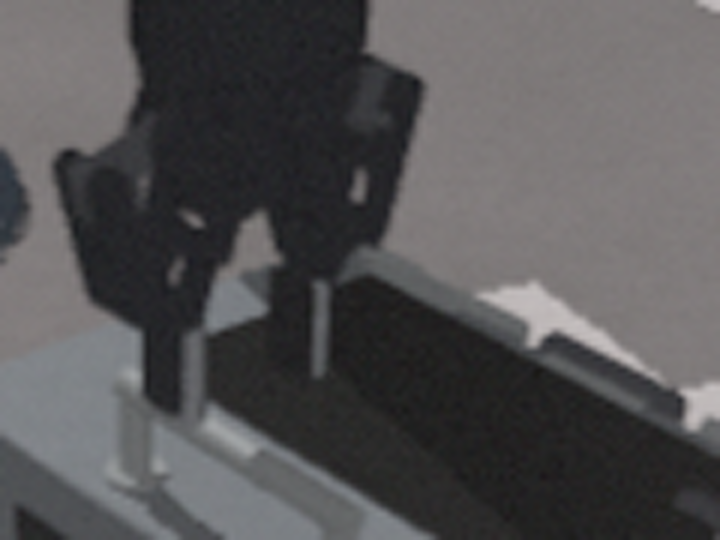

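```bash
python3 - <<'E'
from h import *
s=load("scene10.npz");q=lambda P:((proj(s,P)[0]-[300,140])*6).round()
for x in(-.06,-.054,0,.054,.06): print(x,q(lid(0,x,.19,.039)))
print(q(np.array([.5508,.0053,.1688])))
E
```

```text
-0.06 [122. 372.]
-0.054 [132. 378.]
0 [230. 440.]
0.054 [335. 506.]
0.06 [347. 514.]
[234. 396.]
```

```bash
python3 - <<'E'
from h import *
s=load("scene10.npz")
cv2.imwrite("pics/h10.png",cv2.resize(s["color"][180:255,300:400,::-1],None,fx=8,fy=8,interpolation=cv2.INTER_CUBIC))
E
```

```text
(no output)
```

View pics/h10.png

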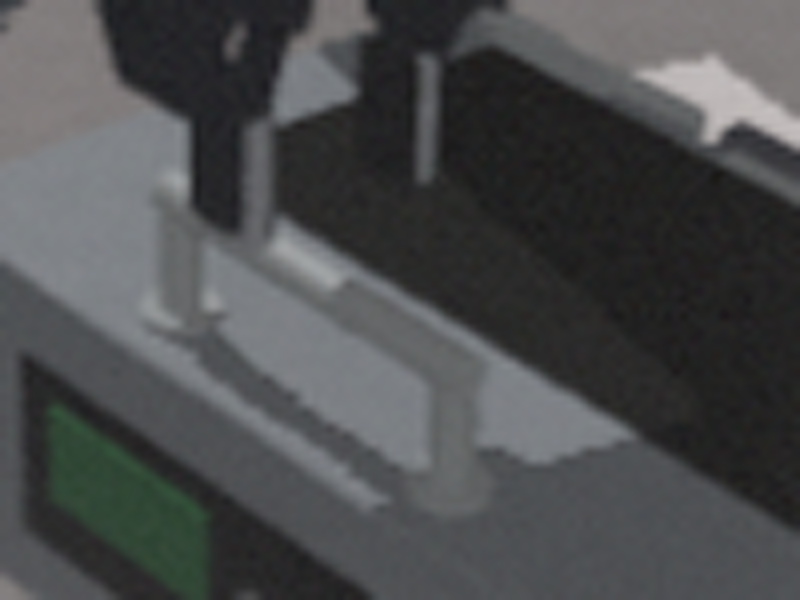

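The bar sits where it was predicted and the gripper straddles it. Descending.

move_arm([
  [0.5,-1.5,-12,0,-0.001,-0.003],
  [0,0,-12,0,0,0],
  [0,0,-9,0,0,0],
  [0,0,-1,0,0,0],
])

```text
t: 18.23
eef_pos: [0.5514, 0.0034, 0.1326]
eef_rot: [-0.365, 3.119, 0.0]
ft_force: [0.3, -0.6, 0.2]
gripper_width: 0.045
```

```bash
python3 -c "
from h import *
st()"
```

```text
t 18.23 pos [551.4   3.4 132.6] yaw_y deg 103.36 zax [ 1.3e-03  2.0e-04 -1.0e+00] F [ 0.28 -0.64  0.19] M [ 0.    0.02 -0.  ] w 45.0 j [ 0.01  0.35 -0.1   1.12  0.   -0.23]
```

move_arm([
  [0,0,0,0,0.001,0],
  [0,0,0,0,0,0],
  [0,0,0,0,0,0],
  [0,0,0,0,0,0],
], hand=2, newtons=60)

```text
t: 18.73
eef_pos: [0.5517, 0.0031, 0.1334]
eef_rot: [-0.365, 3.119, -0.001]
ft_force: [-0.1, -0.5, -2.0]
gripper_width: 0.0099
```

```bash
python3 -c "
from h import *
st();h0=lid(0,0,.19,.039)
for th in(.1,.2,.3,.4,.45,.5): print(th,((lid(th,0,.19,.039)-h0)*1000).round(1))"
```

```text
t 18.73 pos [551.7   3.1 133.4] yaw_y deg 103.36 zax [ 1.1e-03 -7.0e-04 -1.0e+00] F [-0.13 -0.52 -2.04] M [-0.11 -0.01  0.07] w 9.9 j [ 0.01  0.35 -0.09  1.12 -0.   -0.23]
0.1 [-1.1  4.7 18.8]
0.2 [-2.7 11.2 37. ]
0.3 [-4.6 19.5 54.4]
0.4 [-7.  29.4 70.9]
0.45 [-8.3 34.9 78.8]
0.5 [-9.7 40.8 86.3]
```

The bar is gripped. I'll raise the lid along the arc.

move_arm([
  [-0.4,2.0,9.4,0,0,0],
  [-0.7,2.7,9.4,0,0,0],
])

```text
t: 18.98
eef_pos: [0.5505, 0.0077, 0.1526]
eef_rot: [-0.365, 3.12, -0.002]
ft_force: [2.4, -4.3, -5.2]
gripper_width: 0.0099
```

```bash
python3 -c "
from h import *
st()"
```

```text
t 18.98 pos [550.5   7.7 152.6] yaw_y deg 103.35 zax [ 5.0e-04 -1.1e-03 -1.0e+00] F [ 2.37 -4.28 -5.23] M [-0.86 -0.59  0.14] w 9.9 j [ 0.01  0.34 -0.06  1.17 -0.   -0.22]
```

move_arm([
  [-0.8,3.1,9.1,0,0,0],
  [-0.8,3.4,9.1,0,0,0],
  [-0.9,4.0,8.7,0,0,0],
  [-0.9,4.3,8.7,0,0,0],
])

```text
t: 19.48
eef_pos: [0.5467, 0.0233, 0.191]
eef_rot: [-0.365, 3.12, -0.003]
ft_force: [0.9, -1.6, -9.0]
gripper_width: 0.0102
```

```bash
python3 -c "
from h import *
st();snap('scene','11',(360,160,120,90),6)"
```

```text
t 19.48 pos [546.7  23.3 191. ] yaw_y deg 103.34 zax [ 5.e-04 -2.e-03 -1.e+00] F [ 0.86 -1.59 -9.02] M [-0.67 -0.33  0.12] w 10.2 j [ 0.04  0.32  0.01  1.26 -0.   -0.19]
```

View pics/scene11.png

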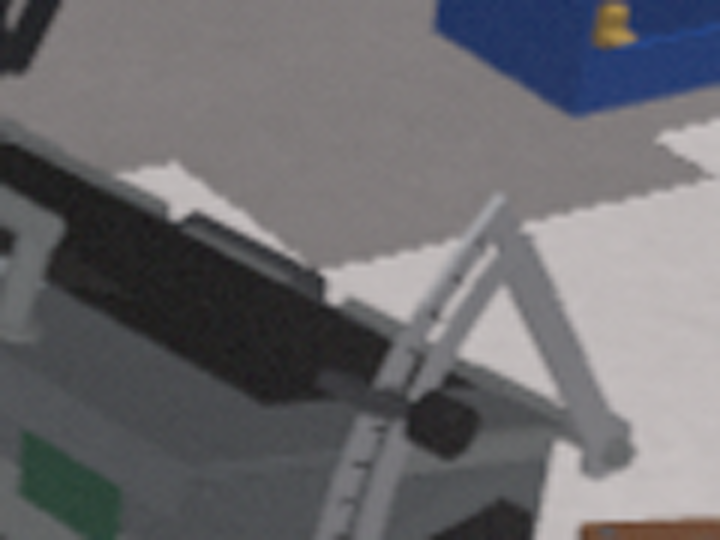

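move_arm([
  [-1.0,4.4,8.5,0,0,0],
  [-1.1,4.7,8.2,0,0,0],
])

```text
t: 19.77
eef_pos: [0.5441, 0.0339, 0.2089]
eef_rot: [0.366, -3.12, 0.001]
ft_force: [2.6, 3.5, -12.7]
gripper_width: 0.0099
```

```bash
cat >> h.py <<'E'
def theta(p,g=np.array([.5517,.0031,.1334])):
    d=np.asarray(p)-g; y=-.19+d@N_; z=.039+d[2]
    return np.arctan2(z,-y)-np.arctan2(.039,.19), np.hypot(y,z)
def zoom(n,tag,box,k,gain=1.0,out=None):
    f=load(f"{n}{tag}.npz");x,y,w,h=box
    g=np.clip(f["color"][y:y+h,x:x+w,::-1]*float(gain),0,255).astype(np.uint8)
    cv2.imwrite(f"pics/{out}.png",cv2.resize(g,None,fx=k,fy=k,interpolation=cv2.INTER_CUBIC))
E
python3 -c "
from h import *
s=st();print(theta(s['eef_pos']));snap('scene','12');snap('top','12');s=st();print(theta(s['eef_pos']))
zoom('scene',12,(400,200,64,48),12,1.8,'qs12');zoom('top',12,(200,130,80,60),10,1.8,'qt12')"
```

```text
t 19.77 pos [544.1  33.9 208.9] yaw_y deg 103.37 zax [-4.e-04 -5.e-04 -1.e+00] F [  2.61   3.49 -12.71] M [ 0.27 -0.63  0.11] w 9.9 j [ 0.06  0.31  0.04  1.3  -0.   -0.17]
(np.float64(0.42373035255079883), np.float64(0.19535837245470528))
t 19.88 pos [544.   34.  209.1] yaw_y deg 103.4 zax [-1.e-04 -6.e-04 -1.e+00] F [  0.02   2.03 -11.6 ] M [-0.07 -0.14  0.1 ] w 9.5 j [ 0.06  0.31  0.04  1.3  -0.   -0.17]
(np.float64(0.4251960944391727), np.float64(0.19534800612036876))
```

View pics/qs12.png

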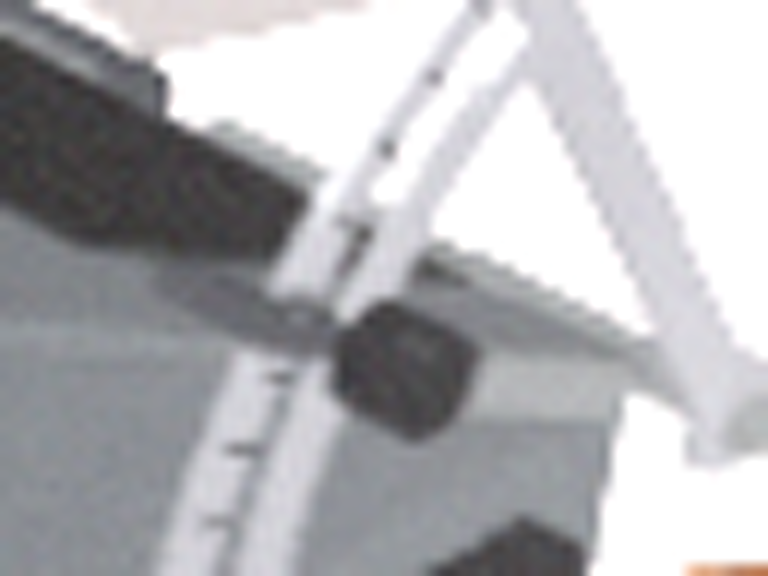

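View pics/qt12.png

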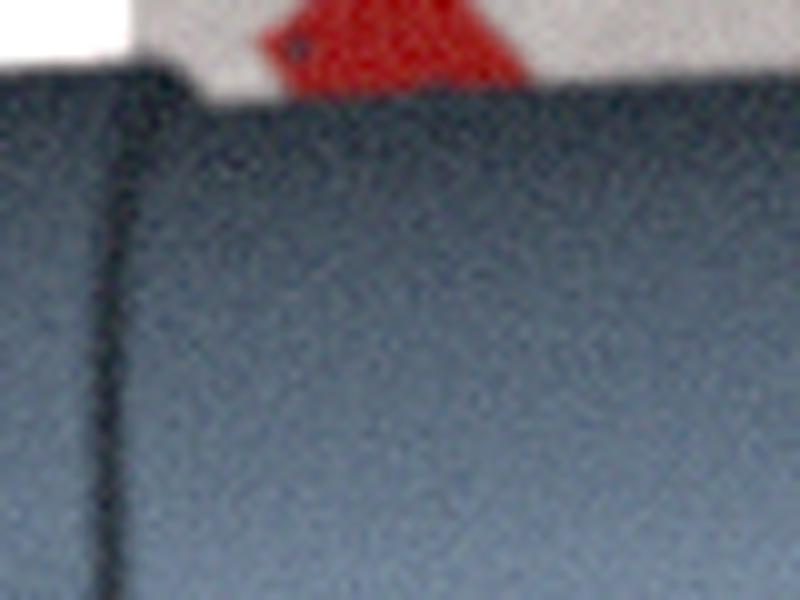

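```bash
python3 - <<'E'
from h import *
s=load("scene12.npz");q=lambda P:((proj(s,P)[0]-[400,200])*12).round()
for x in(.153,.158,.163): print("ptr",x,[q(lid(.425,x,r)) for r in(0,.08,.1,.119)])
for th in(.42,.46,.5,.54): print(th,[q(lid(th,.166,r)) for r in(.119,.135,.152,.17)], "172",[q(lid(th,.172,r)) for r in(.119,.152)])
zoom('scene',12,(340,150,160,120),5,1.3,'full12')
E
```

```text
ptr 0.153 [array([658., 370.]), array([410., 347.]), array([342., 341.]), array([277., 335.])]
ptr 0.158 [array([682., 382.]), array([434., 361.]), array([367., 355.]), array([301., 349.])]
ptr 0.163 [array([705., 395.]), array([458., 374.]), array([391., 368.]), array([325., 362.])]
0.42 [array([339., 374.]), array([282., 370.]), array([219., 365.]), array([151., 360.])] 172 [array([368., 391.]), array([249., 382.])]
0.46 [array([351., 347.]), array([296., 338.]), array([235., 329.]), array([169., 319.])] 172 [array([381., 363.]), array([265., 346.])]
0.5 [array([364., 319.]), array([311., 307.]), array([252., 293.]), array([188., 278.])] 172 [array([394., 336.]), array([283., 310.])]
0.54 [array([378., 292.]), array([326., 275.]), array([270., 257.]), array([209., 237.])] 172 [array([408., 308.]), array([301., 274.])]
```

View pics/full12.png

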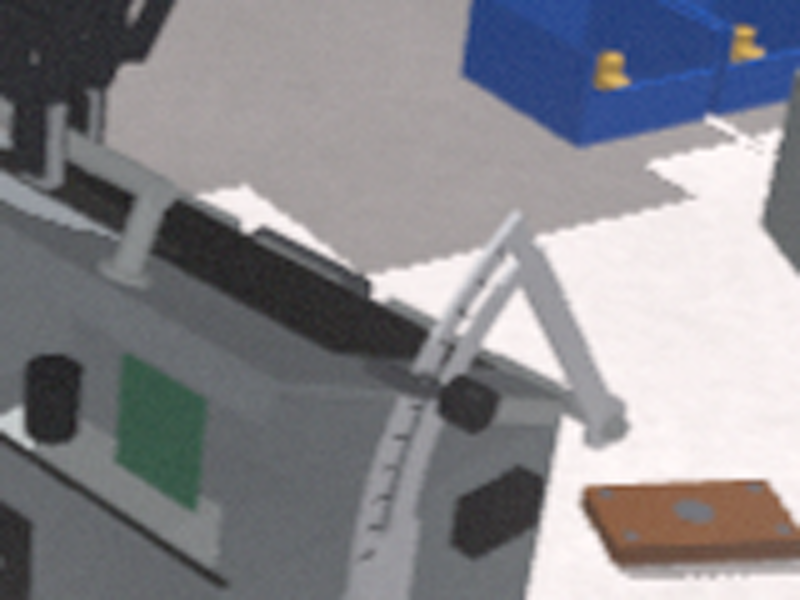

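The scene view shows the lid partly raised, with the bar at (165,285) to (320,330) in the zoom. The pointer itself is hidden behind the quadrant and knob. I'll overlay the predicted geometry to correct any local camera bias and measure the index against the lid's own edges.

```bash
python3 - <<'E'
from h import *
s=load("scene12.npz");x,y,w,h=385,190,80,60;k=10
g=np.clip(s["color"][y:y+h,x:x+w,::-1]*1.6,0,255).astype(np.uint8)
im=cv2.resize(g,None,fx=k,fy=k,interpolation=cv2.INTER_CUBIC);cv2.imwrite("pics/raw13.png",im)
q=lambda P:tuple(int(v) for v in ((proj(s,P)[0]-[x,y]+.5)*k).round())
th=.425
for z,c in((.003,(0,0,255)),(-.003,(255,0,0))):
    cv2.line(im,q(lid(th,.153,0,z)),q(lid(th,.153,.21,z)),c,1);cv2.line(im,q(lid(th,-.153,.21,z)),q(lid(th,.153,.21,z)),c,1)
cv2.line(im,q(lid(th,.158,.0)),q(lid(th,.158,.119)),(0,255,0),1)
# quadrant outer arc
P=[q(lid(t,.169,.152)) for t in np.linspace(0,1,30)];cv2.polylines(im,[np.array(P)],False,(255,0,255),1)
P=[q(lid(t,.169,.119)) for t in np.linspace(0,1,30)];cv2.polylines(im,[np.array(P)],False,(255,0,255),1)
cv2.line(im,q(lid(.49,.169,.119)),q(lid(.49,.169,.175)),(0,255,255),1)
cv2.imwrite("pics/ov13.png",im)
E
```

```text
(no output)
```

View pics/ov13.png

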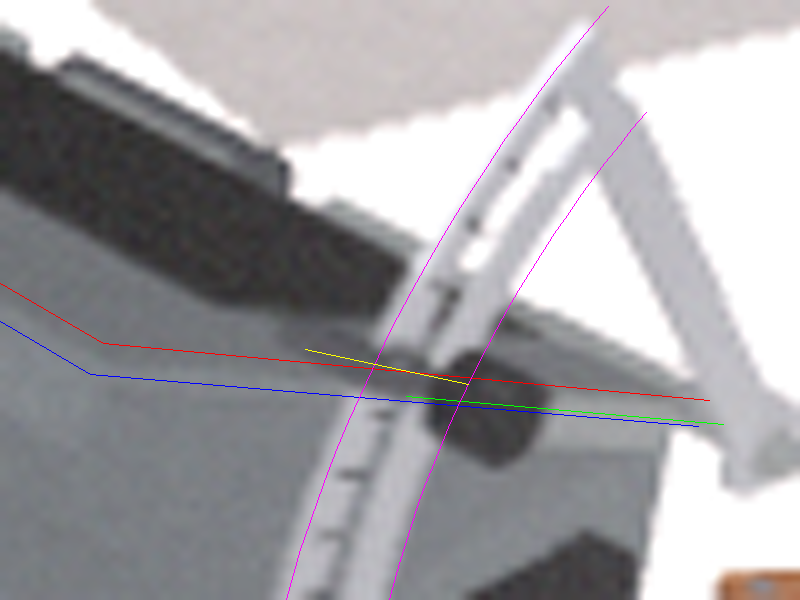

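View pics/raw13.png

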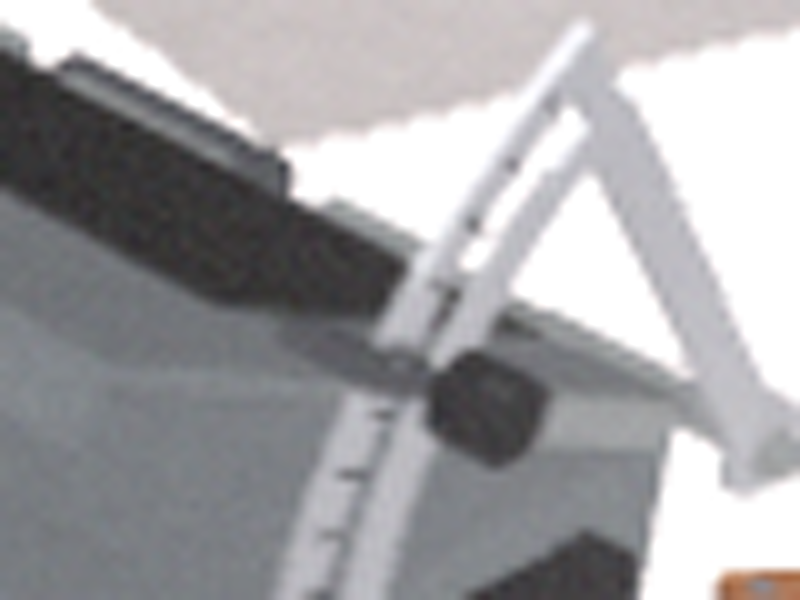

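```bash
python3 - <<'E'
from h import *
def plane(f,uv,x):
    o,d=ray(f,uv);t=((H_+x*E_-o)@E_)/(d@E_);P=o+d*t[:,None]-H_
    y=-(P@N_);z=P[:,2];return np.c_[np.arctan2(z,y),np.hypot(y,z)*1000]
s=load("scene9.npz")
px=lambda l,o,k:[((a+.5)/k-.5+o[0],(b+.5)/k-.5+o[1]) for a,b in l]
for x in(.166,.170):
    print(x)
    print("ticks q9",plane(s,px([(440,162),(411,212),(378,260),(350,308),(345,350),(308,415),(283,458),(265,507),(250,555)],(385,180),8),x).round(3))
    print("ticks raw13",plane(load("scene12.npz"),px([(554,103),(513,163),(472,222),(437,288),(380,416),(350,474),(332,535)],(385,190),10),x).round(3))
    print("edges arc outer",plane(s,px([(430,150),(345,300),(240,500)],(385,180),8),x).round(3), "inner",plane(s,px([(450,230),(390,310),(310,560)],(385,180),8),x).round(3),"tip",plane(s,px([(465,95)],(385,180),8),x))
for x in(.166,.172,.178): print("bar",x,plane(load("scene12.npz"),px([(285,331),(340,352),(400,372),(300,324),(380,345),(330,362)],(385,190),10),x).round(3))
for x in(.18,.187,.192): print("knob",x,plane(s,px([(390,402)],(385,180),8),x).round(3),plane(load("top9.npz"),[(249.2,152.3)],x))
# triangulate knob
t=load("top9.npz");o1,d1=ray(s,px([(390,402)],(385,180),8));o2,d2=ray(t,[(249.2,152.3)])
A=np.c_[d1[0],-d2[0]];r=np.linalg.lstsq(A,o2-o1,rcond=None)[0];p1=o1+d1[0]*r[0];p2=o2+d2[0]*r[1];P=(p1+p2)/2-H_
print("knob tri",p1,p2,"along",P@E_,"r",np.hypot(P@N_,P[2]),"ang",np.arctan2(P[2],-P@N_))
E
```

```text
0.166
ticks q9 [[  0.882 141.657]
 [  0.791 139.13 ]
 [  0.696 139.739]
 [  0.606 139.672]
 [  0.537 132.861]
 [  0.41  135.429]
 [  0.33  138.503]
 [  0.238 138.893]
 [  0.146 139.389]]
ticks raw13 [[  0.886 140.529]
 [  0.792 139.8  ]
 [  0.699 140.502]
 [  0.602 139.373]
 [  0.414 137.471]
 [  0.328 139.58 ]
 [  0.236 138.58 ]]
edges arc outer [[  0.878 148.114]
 [  0.614 143.3  ]
 [  0.261 149.702]] inner [[8.26000e-01 1.20461e+02]
 [6.35000e-01 1.23686e+02]
 [7.70000e-02 1.14979e+02]] tip [[  0.97301246 151.06917983]]
0.17
ticks q9 [[  0.867 148.115]
 [  0.781 145.759]
 [  0.692 146.451]
 [  0.607 146.406]
 [  0.542 139.634]
 [  0.422 142.037]
 [  0.346 144.931]
 [  0.258 145.086]
 [  0.171 145.286]]
ticks raw13 [[  0.872 146.988]
 [  0.782 146.422]
 [  0.694 147.206]
 [  0.603 146.109]
 [  0.426 144.066]
 [  0.344 145.994]
 [  0.257 144.77 ]]
edges arc outer [[  0.864 154.518]
 [  0.614 150.001]
 [  0.28  155.856]] inner [[8.13000e-01 1.27218e+02]
 [6.34000e-01 1.30571e+02]
 [1.11000e-01 1.20859e+02]] tip [[  0.95531609 157.22544726]]
bar 0.166 [[  0.499 178.618]
 [  0.49  159.103]
 [  0.48  137.446]
 [  0.51  175.184]
 [  0.509 147.821]
 [  0.476 160.718]]
bar 0.172 [[  0.507 188.09 ]
 [  0.499 168.836]
 [  0.491 147.471]
 [  0.517 184.718]
 [  0.517 157.74 ]
 [  0.486 170.408]]
bar 0.178 [[  0.514 197.571]
 [  0.507 178.583]
 [  0.501 157.513]
 [  0.523 194.26 ]
 [  0.525 167.669]
 [  0.495 180.114]]
knob 0.18 [[  0.49  128.498]] [[  0.59751436 145.28449075]]
knob 0.187 [[  0.504 140.765]] [[  0.45443742 131.38175395]]
knob 0.192 [[  0.512 149.54 ]] [[  0.33423802 123.40197942]]
knob tri [0.71392658 0.11522983 0.17795819] [0.71438795 0.11596852 0.17819101] along 0.18450252585022983 r 0.13562946785500596 ang 0.500423208519234
```

The quadrant ticks come out at 5° spacing within 0.005 rad on my model, so the calibration is sound. Knob triangulation gives 0.500 and the bar centreline about 0.50, so the target is 0.50.

```bash
python3 -c "
from h import *
s=st();print(theta(s['eef_pos']));print(((lid(.5,0,.19,.039)-lid(.425,0,.19,.039))*1000).round(1))"
```

```text
t 19.88 pos [544.   34.  209.1] yaw_y deg 103.4 zax [-1.e-04 -6.e-04 -1.e+00] F [  0.02   2.03 -11.6 ] M [-0.07 -0.14  0.1 ] w 9.5 j [ 0.06  0.31  0.04  1.3  -0.   -0.17]
(np.float64(0.4251960944391727), np.float64(0.19534800612036876))
[-2.1  8.7 11.4]
```

move_arm([
  [-0.5,2.6,4,0,0,0],
  [-0.5,2.6,3.5,0,0,0],
  [-0.5,2,2.2,0,0,0],
  [0,0,0,0,0,0],
])

```text
t: 20.38
eef_pos: [0.5423, 0.0412, 0.2192]
eef_rot: [0.366, -3.119, 0.002]
ft_force: [0.8, -1.1, -9.9]
gripper_width: 0.0097
```

```bash
python3 -c "
from h import *
s=st();print(theta(s['eef_pos']))
snap('scene','14');s=st();print(theta(s['eef_pos']))
zoom('scene',14,(385,190,80,60),10,1.6,'raw14')"
```

```text
t 20.38 pos [542.3  41.2 219.2] yaw_y deg 103.38 zax [-6.0e-04 -1.7e-03 -1.0e+00] F [ 0.77 -1.1  -9.9 ] M [-0.5  -0.17  0.06] w 9.7 j [ 0.08  0.31  0.06  1.32 -0.   -0.16]
(np.float64(0.48919126763874465), np.float64(0.1956826792030738))
t 20.43 pos [542.3  41.1 219.1] yaw_y deg 103.38 zax [-7.0e-04 -1.7e-03 -1.0e+00] F [ 0.71 -1.44 -8.89] M [-0.65 -0.18  0.1 ] w 9.8 j [ 0.08  0.31  0.06  1.32 -0.   -0.16]
(np.float64(0.4885047027016852), np.float64(0.19570841822690388))
```

View pics/raw14.png

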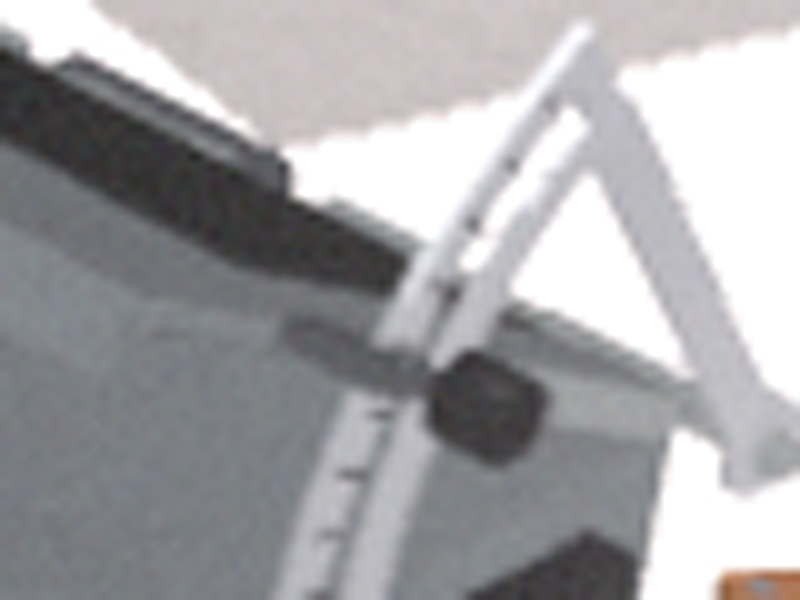

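```bash
python3 - <<'E'
from h import *
from scipy.optimize import least_squares
px=lambda l,o,k:np.array([((a+.5)/k-.5+o[0],(b+.5)/k-.5+o[1]) for a,b in l])
s=load("scene9.npz");P=onz(s,px([(115,528)],(385,180),8),.116)[0]-H_
al,r=P@E_,-(P@N_);print(al,r)
for n,c in(("scene12.npz",(218,300)),("scene14.npz",(245,269))):
    f=load(n);u=px([c],(385,190),10)[0]
    q=least_squares(lambda v:proj(f,lid(v[0],al,r,.003))[0]-u,[.45]);print(n,q.x,q.fun)
s=load("scene14.npz");x,y,w,h=385,190,80,60;k=10
im=cv2.imread("pics/raw14.png")
Q=lambda P:tuple(int(v) for v in ((proj(s,P)[0]-[x,y]+.5)*k).round())
th=.489
for z,c in((.003,(0,0,255)),(-.003,(255,0,0))):
    cv2.line(im,Q(lid(th,.153,0,z)),Q(lid(th,.153,.21,z)),c,1);cv2.line(im,Q(lid(th,-.153,.21,z)),Q(lid(th,.153,.21,z)),c,1)
cv2.line(im,Q(lid(.5,.169,.119)),Q(lid(.5,.169,.175)),(0,255,255),1)
cv2.imwrite("pics/ov14.png",im)
E
```

```text
0.12246289311290894 0.13530843806403503
scene12.npz [0.41999379] [0.21435076 0.09324545]
scene14.npz [0.47610588] [-0.8529878  -0.40341584]
```

View pics/ov14.png

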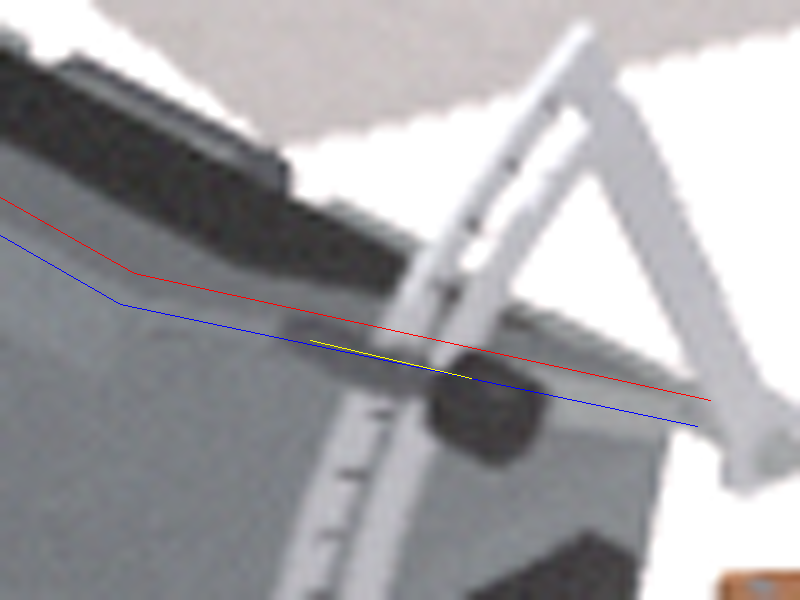

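```bash
python3 - <<'E'
from h import *
out=[]
for n in("scene12.npz","scene14.npz"):
    g=cv2.cvtColor(load(n)["color"],cv2.COLOR_RGB2GRAY)[205:245,380:430].astype(float)
    g=np.clip((g-30)*3.2,0,255).astype(np.uint8)
    out.append(cv2.resize(g,None,fx=8,fy=8,interpolation=cv2.INTER_CUBIC))
cv2.imwrite("pics/enh.png",np.hstack(out))
E
```

```text
(no output)
```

View pics/enh.png

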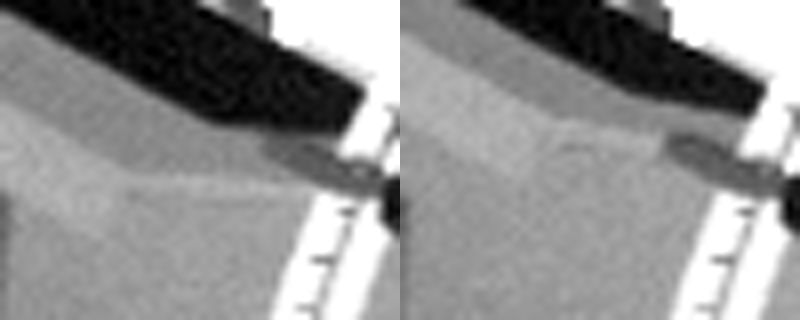

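```bash
python3 - <<'E'
from h import *
g=cv2.cvtColor(load("scene9.npz")["color"],cv2.COLOR_RGB2GRAY)[215:290,350:450].astype(float)
g=np.clip((g-30)*2.6,0,255).astype(np.uint8)
cv2.imwrite("pics/enh9.png",cv2.resize(g,None,fx=8,fy=8,interpolation=cv2.INTER_CUBIC))
g=cv2.cvtColor(load("scene14.npz")["color"],cv2.COLOR_RGB2GRAY)[150:225,330:430].astype(float)
g=np.clip((g-20)*2.6,0,255).astype(np.uint8)
cv2.imwrite("pics/enh14.png",cv2.resize(g,None,fx=8,fy=8,interpolation=cv2.INTER_CUBIC))
E
```

```text
(no output)
```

View pics/enh9.png

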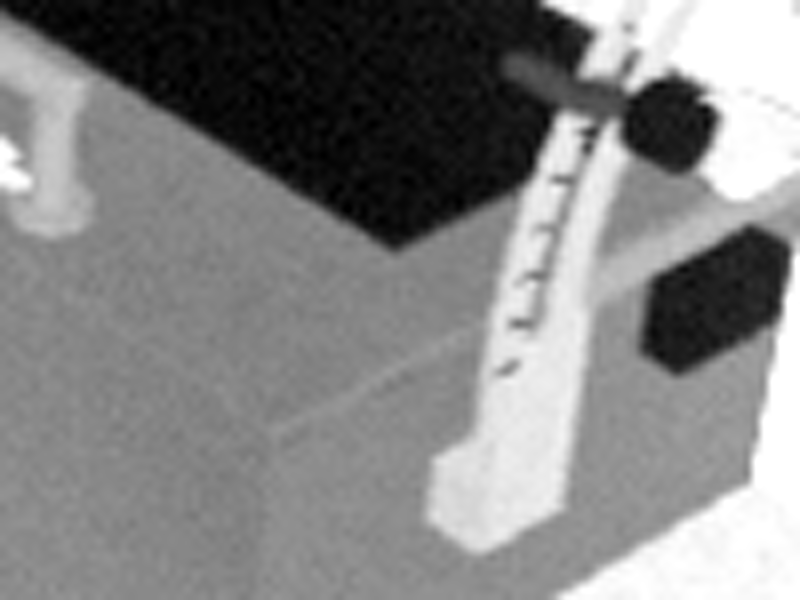

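View pics/enh14.png

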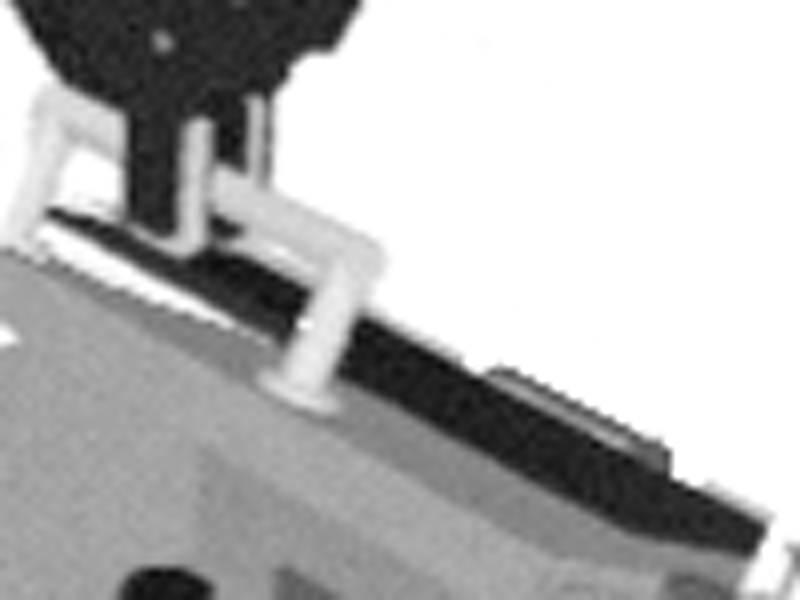

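```bash
python3 - <<'E'
from h import *
from scipy.optimize import least_squares
P=lambda a,o,k=8:np.array([(a[0]+.5)/k-.5+o[0],(a[1]+.5)/k-.5+o[1]])
f=load("scene9.npz");o9=(350,215);o14=(330,150);oe=(380,205)
F={"mat":(.116,P((395,248),o9),P((213,121),oe),P((632,531),o14)),
"lidcorner":(.116,P((268,432),o9),P((130,166),oe),P((558,552),o14)),
"barend":(.155,P((88,78),o9),None,P((382,248),o14)),
"flange":(.117,P((50,238),o9),None,P((300,410),o14))}
for n,(z,c,a,b) in F.items():
    p=onz(f,[c],z)[0]-H_;al,r,zz=p@E_,-(p@N_),z-.113
    w=[round(al,4),round(r,4)]
    for u in(a,b):
        if u is None: continue
        q=least_squares(lambda v:proj(f,lid(v[0],al,r,zz))[0]-u,[.45]);w+=[q.x.round(4),q.fun.round(2)]
    print(n,w)
E
```

```text
mat [np.float64(0.1225), np.float64(0.1353), array([0.4173]), array([0.3 , 0.13]), array([0.4797]), array([-0.26, -0.12])]
lidcorner [np.float64(0.1564), np.float64(0.2124), array([0.4202]), array([-0.63, -0.27]), array([0.4833]), array([-1.03, -0.48])]
barend [np.float64(0.0628), np.float64(0.1858), array([0.4784]), array([1.26, 0.76])]
flange [np.float64(0.0685), np.float64(0.2008), array([0.4658]), array([0.19, 0.08])]
```

The arm kinematics give a lid angle of 0.489. The lid features in the image, calibrated against the closed picture, give about 0.48. The index is at about 0.503 once corrected with the ticks, so I'll raise by about 0.02 rad.

move_arm([
  [-0.6,2.7,3.3,0,0,0],
  [0,0,0,0,0,0],
  [0,0,0,0,0,0],
])

```text
t: 20.8
eef_pos: [0.5417, 0.0438, 0.2224]
eef_rot: [0.365, -3.119, 0.003]
ft_force: [1.2, -1.8, -10.7]
gripper_width: 0.0099
```

```bash
python3 -c "
from h import *
s=st();print(theta(s['eef_pos']))
snap('scene','15');s=st();print(theta(s['eef_pos']))
for nm,b in(('enh15',(330,150,100,75)),('idx15',(385,190,80,60))):
    x,y,w,h=b;k=800//w
    g=cv2.cvtColor(load('scene15.npz')['color'],cv2.COLOR_RGB2GRAY)[y:y+h,x:x+w].astype(float)
    g=np.clip((g-20)*2.2,0,255).astype(np.uint8)
    cv2.imwrite(f'pics/{nm}.png',cv2.resize(g,None,fx=k,fy=k,interpolation=cv2.INTER_CUBIC))
"
```

```text
t 20.8 pos [541.7  43.8 222.4] yaw_y deg 103.36 zax [-9.0e-04 -2.1e-03 -1.0e+00] F [  1.24  -1.81 -10.69] M [-0.87 -0.26  0.12] w 9.9 j [ 0.08  0.31  0.07  1.33 -0.   -0.15]
(np.float64(0.5102812428888291), np.float64(0.19577074153440416))
t 20.85 pos [541.6  43.8 222.4] yaw_y deg 103.37 zax [-9.0e-04 -2.1e-03 -1.0e+00] F [  1.19  -2.09 -10.07] M [-0.87 -0.29  0.12] w 9.9 j [ 0.08  0.31  0.07  1.33 -0.   -0.15]
(np.float64(0.5102547619600785), np.float64(0.19577614998234028))
```

View pics/enh15.png

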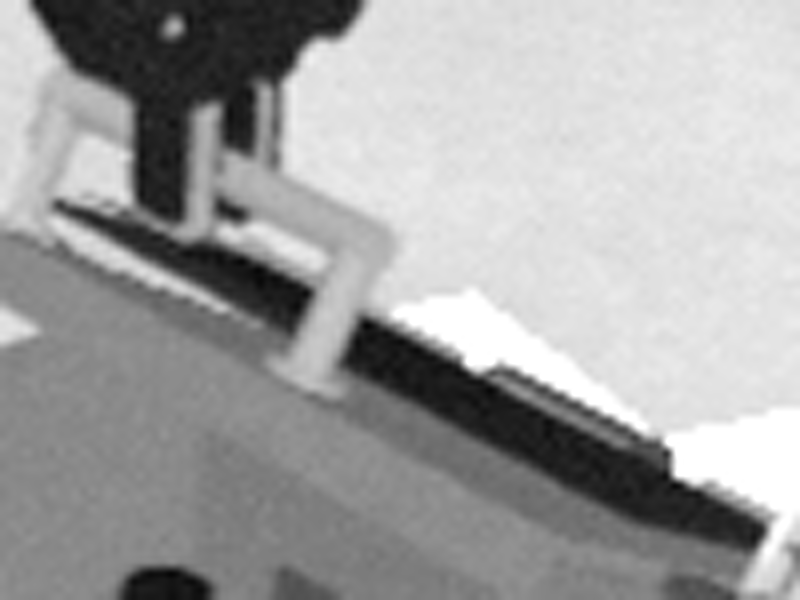

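View pics/idx15.png

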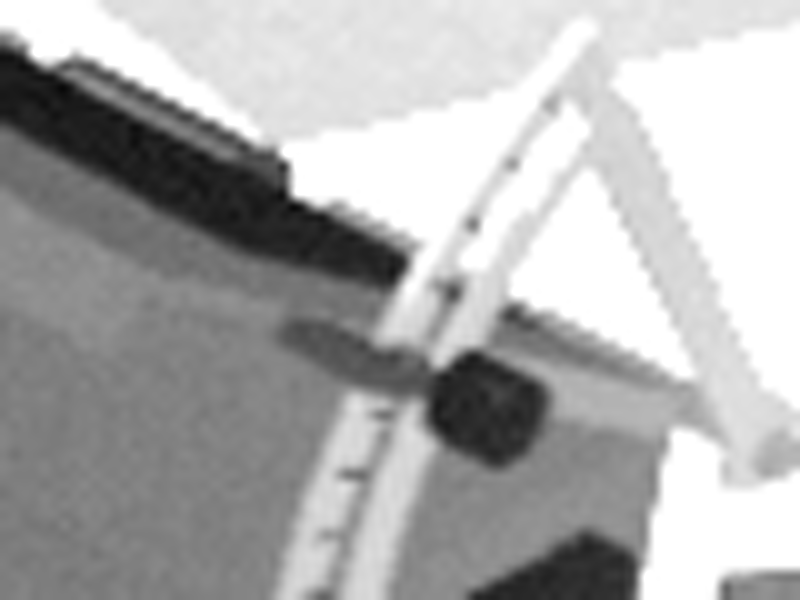

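```bash
python3 - <<'E'
import h
from h import *
from scipy.optimize import least_squares
P=lambda a,o,k=8:np.array([(a[0]+.5)/k-.5+o[0],(a[1]+.5)/k-.5+o[1]])
f=load("scene9.npz");o9=(350,215);o=(330,150)
h.H_=H_+.003*E_-.0022*N_
F={"mat":(.116,P((395,248),o9),P((638,516),o)),"lidcorner":(.116,P((268,432),o9),P((573,530),o)),"barend":(.155,P((88,78),o9),P((394,237),o)),"flange":(.117,P((50,238),o9),P((310,397),o))}
for n,(z,c,b) in F.items():
    p=onz(f,[c],z)[0]-h.H_;al,r,zz=p@E_,-(p@N_),z-.113
    q=least_squares(lambda v:proj(f,h.lid(v[0],al,r,zz))[0]-b,[.45]);print(n,al.round(4),r.round(4),q.x.round(4),q.fun.round(2))
def plane(uv,x):
    oo,d=ray(f,uv);t=((h.H_+x*E_-oo)@E_)/(d@E_);p=oo+d*t[:,None]-h.H_
    y=-(p@N_);z=p[:,2];return np.c_[np.arctan2(z,y),np.hypot(y,z)*1000].round(3)
for x in(.166,.170,.174):
    print(x,"bar centre",plane([P(a,(385,190),10) for a in((283,331),(320,345),(360,359),(400,369))],x).tolist())
    print("ticks",plane([P(a,(385,190),10) for a in((554,103),(513,163),(472,222),(437,288),(380,416),(350,474),(332,535))],x)[:,0])
E
```

```text
mat 0.1195 0.1331 [0.5159] [-0.05 -0.02]
lidcorner 0.1534 0.2102 [0.5154] [-1.39 -0.68]
barend 0.0598 0.1836 [0.5028] [0.91 0.57]
flange 0.0655 0.1986 [0.4896] [-0.17 -0.08]
0.166 bar centre [[0.508, 182.012], [0.503, 169.075], [0.498, 154.904], [0.497, 140.971]]
ticks [0.887 0.796 0.705 0.612 0.429 0.345 0.255]
0.17 bar centre [[0.513, 188.328], [0.509, 175.509], [0.504, 161.467], [0.504, 147.665]]
ticks [0.873 0.786 0.701 0.612 0.44  0.36  0.275]
0.174 bar centre [[0.518, 194.648], [0.514, 181.947], [0.51, 168.036], [0.51, 154.366]]
ticks [0.86  0.778 0.696 0.613 0.449 0.374 0.293]
```

The lid measures about 0.506 visually (mean of four features) and 0.510 from the arm. The index bar is at about 0.505, with the ticks matching 5° multiples. I'll do a last check of the whole scene for steadiness and the pile.

```bash
python3 -c "
from h import *
snap('scene','16');s=st();print(theta(s['eef_pos']))"
```

```text
t 20.9 pos [541.6  43.8 222.4] yaw_y deg 103.37 zax [-0.001  -0.0021 -1.    ] F [  0.75  -2.68 -10.02] M [-0.82 -0.27  0.11] w 9.7 j [ 0.08  0.31  0.07  1.33 -0.   -0.15]
(np.float64(0.5101705032792885), np.float64(0.19573851147914675))
```

View pics/scene16.png

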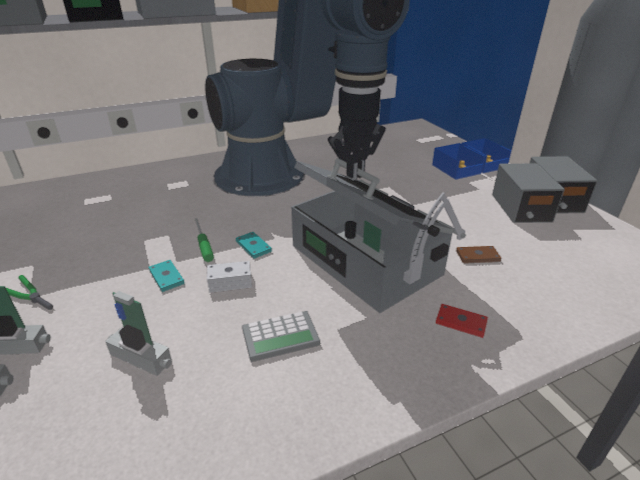

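The pile at (230,275) is square. The screwdriver, calculator and flow controller are where they started, the index is in place and the lid is held steady. Handing in.

```bash
python3 -c "
from rig import bot
print(bot.finish_job())"
```

```text
the job is handed in; nothing more can be done
None
```

I set both adapter plates down on the base plate as one flush pile of three. I then raised the lid by its handle and handed the job in at about 21 s, still holding the lid in line with the index.

**Pile:** The scene view after release showed continuous side faces and corners in line. I could not confirm this from the top view.

**Lid against index:** I could not see the pointer against the index directly. The quadrant and knob hid it in the scene view, and the arm blocked the top view. I aligned it by measured angles instead:

| Measurement | Angle (rad) |
|---|---|
| Index, from bar, knob and quadrant ticks | 0.500–0.507 |
| Lid, from arm position | 0.510 |
| Lid, mean of four image features | 0.506 |

The four lid features disagreed among themselves, ranging from 0.490 to 0.516, so the true error could be around 0.01 rad.

**Hold and bystanders:** The last readings were steady, with about 10 N at the wrist. The screwdriver, calculator and flow controller look unmoved, and so does the index.

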